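# Load the lever press with matching repair strips

### The arm

A 7-joint arm with a two-finger parallel gripper is mounted at the origin on a cart in front of the work surface, level with it; the furniture and walls round the work are solid. World frame = base frame: x ahead of the robot, y to its left, z up, the work surface at z = 0. Lengths are in m, angles in rad, forces in N, time in s.
With the tool pointing down it reaches from about 0.4 to 0.85 m from the base axis. Payload 4.5 kg.
Tool frame: the origin (TCP) lies between the finger pads; the fingertips stand 22 mm ahead of it and the grasp point (between the pads) lies 3 mm ahead of it (arm.nose_length is the z of the fingertips in the tool frame, in m); z points along the fingers, x is the direction in which the jaws open and shut, and the axes are right-handed (so a half turn about z gives the same grasp; the last joint's range is limited). The gripper opens to 88 mm and grips with 3 to 60 N. Pads are 18 mm wide; open, the fingers measure 123 mm over their backs; the gripper's body (75 mm by 187 mm) begins 45 mm behind the grasp point.
Start: joints at [1.206, 0.689, -0.195, 1.565, 0.157, 0.902, -0.215], TCP at [0.243, -0.576, 0.261] pointing down, gripper open.
Joint ranges: [-3.01, 3.01], [-0.46, 2.08], [-1.47, 1.51], [0.13, 2.56], [-1, 4.14], [0.04, 2.09], [-2.66, 2.66]. Speed limits (rad/s): [2.57, 2.57, 3.14, 3.14, 3.14, 3.14, 3.14].

### API

Orientations are given as a unit quaternion [x, y, z, w].
In Python, from cell import readout, imaging, arm gives the robot as it stands. The module is installed in compiled form; this text tells all that it offers.
- The arm moves only by the tool send_rows, never from a script. Its arguments are lists of equal length, an entry for each row: "fingers": the finger opening in cm, from 0 to 8.81; "offset": the shift along the tool's x, y, z in cm, a list of three; "twist": the turn about the tool's z in rad. In form: {"fingers": [fingers, ...], "offset": [[dx, dy, dz], ...], "twist": [twist, ...]}. A call has 1 to 8 rows; each row shifts and turns the commanded pose from where the row before left it, along the tool's axes as they then stand; what a row does not reach is not made up. A row lasts 1/12 s, in which the tool goes at most 41.7 mm and 7.16 degrees, less where a joint would pass 70% of its speed; a pose out of reach is approached as far as the arm can. A call with a gripper value outside its range is refused whole. The fingers move at their own pace and stop on an object; "squeeze" is the grip in N (left out, the last holds). Time passes only in rows, so rows that do not move let the fingers close. It gives the time, the measured TCP pose, the force and the opening at its end, in the units of the state.
- readout.observe(): the state, without advancing time (a new reading comes with each control period).
- imaging.grab_frame(name): name is "side" or "top" or "wrist"; returns (picture, depth): 384x512x3 uint8, blue, green, red; 384x512 float32, m along the optical axis (not along the pixel's ray), 0 where there is no reading.
- imaging.camera_params(name): a dict with "K" (3x3 intrinsics, pixels), "world_from_camera" (4x4, takes a point from camera to world coordinates). Camera axes: x right, y down, z forward; pixel columns grow to the right and rows downward; lengths in m; the calibration is good to about 2 mm. A picture is of the moment at which its call begins: read the wrist's pose just before it. camera_params takes no time and is no camera call; for the wrist camera it gives the pose at the moment of the call.
- arm.finish_job(): hands the job in, once; it reports no verdict.
The state is a dict: "clock": time; "qpos": joint angles; "joint_vel": joint speeds; "joint_torque": joint torques, N m; "ee_pos": TCP position; "tool_rot": TCP orientation; "wrist_force": force on the tool from outside, world axes, zero at the start; "moment": the same for the moment, N m; "finger_gap": finger opening in m.
Only numpy, scipy, OpenCV 4.12 (cv2) and the standard library are available. Lean on these libraries where they do the work, as an engineer would, in place of code of your own. Each camera call takes 0.05 s, during which the arm holds its last target.

### The job

Glue-press the repair strips that fit the recesses of the caul board: lift the press lever right up, take any short offcuts off the board and put them down on the bench, and lay every 85 mm strip on the bench flat in a recess of its own, leaving the other sizes out. Then slide the board along the bench, without lifting it, in under the raised platen until it is home against the back stop, keeping clear of the platen on the way, and pull the lever down firmly as far as it goes, so that the strips are clamped. Leave the two fretwork panels at the left where they lie.

Things in the scene. Friction and masses are not known exactly. Their poses are not given: they have to be found in the camera images.
- press: grey bridge-type lever press screwed to the bench, 132 mm high, open underneath; origin on the bench where the board's origin lies when the board is home; x points from the mouth to the back stop (which meets the board's leading edge at x = 50 mm), y to the lever's side, z up. Columns' and crosshead's front faces at x = -52 mm
- press_mouth (a point): middle of the mouth on the bench, at press x = -50 mm. Guide rails 14 mm high, 172 mm apart for the 166 mm board, run from here to the back stop; in front of them flared lead-ins reach out to press x = -91 mm, where they are 206 mm apart
- press_platen: flat pressing plate 96 x 164 mm hanging in the press over press x = -48 to 48 mm, driven by the lever through pinions (12.6 mm down per rad). Its underside is 32 mm above the bench with the lever right up, about 18 mm with it right down (tops of strips in the recesses: 19 mm, so the end of the lever's swing squeezes them). Origin 32 mm below the middle of its underside
- press_lever (a joint): press lever, rad: 0 right up (75 degrees above level, platen raised), 1.13 right down (10 degrees above level, clamped), at its stops; swings down towards the press's -x; stays where it is left. With strips in the recesses it comes to bear at about 1.08. Takes 5 to 10 N at the grip. Starts most of the way down
- lever_grip (a point): centre of the black cylindrical grip at the lever's end, 18 mm thick, 60 mm long, lying level along the press's y axis; 150 mm from the lever's axle. The lever arm joins at its end nearer the press, 39 mm from this point
- lever_axle (a point): point on the lever's turning axis abreast of the grip (85 mm above the bench; the axis runs along the press's y). The grip lies at 150 mm from it, 75 degrees minus the joint value above the press's -x direction
- caul_board: flat plywood caul board (pressing tray), bed 100 (x) x 166 (y) x 12 mm with four recesses, weighing 0.4 kg; origin at the centre of the bed's underside; x points to the leading edge (x = 50 mm) that goes into the press, a 46 mm wide tongue with the handle runs back to x = -141 mm. It starts out in front of the mouth. From x = 0.73 m on a pale board 22 mm thick lies on the bench
- handle (a point): middle of the wooden handle block standing on the board's tongue: 42 (x) x 18 (y) x 42 mm, its top 54 mm above the bench, grip across its 18 mm; at board x = -118 mm, y = 0, z = 36 mm
- recess_1 (a point): centre of the floor of the recess at board y = +61.5 mm; each recess is 92 (along board x) x 22 mm, 3 mm deep, floor 9 mm above the bench, ribs of 19 mm between them
- recess_2 (a point): centre of the floor of the recess at board y = +20.5 mm
- recess_3 (a point): centre of the floor of the recess at board y = -20.5 mm
- recess_4 (a point): centre of the floor of the recess at board y = -61.5 mm
- strip_a: mahogany repair strip 85 x 16 x 10 mm, the size that fits the recesses; origin at the centre of its underside, x along its length, z up; may be absent
- strip_b: mahogany repair strip 85 x 16 x 10 mm, the size that fits the recesses; origin at the centre of its underside, x along its length, z up; may be absent
- strip_c: mahogany repair strip 85 x 16 x 10 mm, the size that fits the recesses; origin at the centre of its underside, x along its length, z up; may be absent
- strip_d: mahogany repair strip 85 x 16 x 10 mm, the size that fits the recesses; origin at the centre of its underside, x along its length, z up; may be absent
- offcut_1: short dark offcut 52 x 13 x 10 mm, too short for this job, left lying in one of the recesses of the caul board; origin at the centre of its underside, x along its length; may be absent. Bare bench to lay it on: beyond the handle end of the board, x 0.50 to 0.68, y -0.06 to -0.26 m, between the strips
- offcut_2: short dark offcut 52 x 13 x 10 mm, too short for this job, left lying in one of the recesses of the caul board; origin at the centre of its underside, x along its length; may be absent. Bare bench to lay it on: beyond the handle end of the board, x 0.50 to 0.68, y -0.06 to -0.26 m, between the strips
- thin_strip: look-alike strip 130 x 9 x 7 mm lying on the bench, too long for the recesses; origin at the centre of its underside, x along its length
- long_strip: look-alike strip 143 x 13 x 9 mm lying on the bench, too long for the recesses; origin at the centre of its underside, x along its length
- fret_1: fragile pierced fretwork panel 40 x 166 x 4 mm lying flat at the left front of the bench, y along its length; to be left alone
- fret_2: fragile pierced fretwork panel 36 x 167 x 4 mm lying flat at the left front of the bench, y along its length; to be left alone

How it is judged:
On the way, in this order (a step that is already met when the one before it is completed fails the run):
1. with the board still out in front, the lever is right up, the offcuts are off the board and every 85 mm strip lies in a recess ((horizontal distance between strip_a and recess_1 below 0.008 m or horizontal distance between strip_a and recess_2 below 0.008 m or horizontal distance between strip_a and recess_3 below 0.008 m or horizontal distance between strip_a and recess_4 below 0.008 m) and z of each of strip_a, strip_b, strip_c, strip_d in the frame of caul_board below 0.0125 m and angle between the x axis of each of strip_a, strip_b, strip_c, strip_d and the x axis of caul_board, either way round below 0.12 rad and angle between the z axis of each of strip_a, strip_b, strip_c, strip_d and the z axis of caul_board, either way round below 0.025 rad and (horizontal distance between strip_b and recess_1 below 0.008 m or horizontal distance between strip_b and recess_2 below 0.008 m or horizontal distance between strip_b and recess_3 below 0.008 m or horizontal distance between strip_b and recess_4 below 0.008 m) and (horizontal distance between strip_c and recess_1 below 0.008 m or horizontal distance between strip_c and recess_2 below 0.008 m or horizontal distance between strip_c and recess_3 below 0.008 m or horizontal distance between strip_c and recess_4 below 0.008 m) and (horizontal distance between strip_d and recess_1 below 0.008 m or horizontal distance between strip_d and recess_2 below 0.008 m or horizontal distance between strip_d and recess_3 below 0.008 m or horizontal distance between strip_d and recess_4 below 0.008 m) and (x of offcut_1 in the frame of caul_board above 0.06 m or x of offcut_1 in the frame of caul_board below -0.06 m or y of offcut_1 in the frame of caul_board above 0.092 m or y of offcut_1 in the frame of caul_board below -0.092 m) and height (world z) of offcut_1 between -0.01 and 0.015 m and (x of offcut_2 in the frame of caul_board above 0.06 m or x of offcut_2 in the frame of caul_board below -0.06 m or y of offcut_2 in the frame of caul_board above 0.092 m or y of offcut_2 in the frame of caul_board below -0.092 m) and height (world z) of offcut_2 between -0.01 and 0.015 m and (x of thin_strip in the frame of caul_board above 0.06 m or x of thin_strip in the frame of caul_board below -0.06 m or y of thin_strip in the frame of caul_board above 0.092 m or y of thin_strip in the frame of caul_board below -0.092 m) and height (world z) of thin_strip between -0.01 and 0.015 m and (x of long_strip in the frame of caul_board above 0.06 m or x of long_strip in the frame of caul_board below -0.06 m or y of long_strip in the frame of caul_board above 0.092 m or y of long_strip in the frame of caul_board below -0.092 m) and height (world z) of long_strip between -0.01 and 0.015 m and value of joint press_lever below 0.15 rad and x of caul_board in the frame of press below -0.11 m), for 0.2 s.
2. the loaded board is home against the back stop with the lever still up ((horizontal distance between strip_a and recess_1 below 0.008 m or horizontal distance between strip_a and recess_2 below 0.008 m or horizontal distance between strip_a and recess_3 below 0.008 m or horizontal distance between strip_a and recess_4 below 0.008 m) and z of each of strip_a, strip_b, strip_c, strip_d in the frame of caul_board below 0.0125 m and angle between the x axis of each of strip_a, strip_b, strip_c, strip_d and the x axis of caul_board, either way round below 0.12 rad and angle between the z axis of each of strip_a, strip_b, strip_c, strip_d and the z axis of caul_board, either way round below 0.025 rad and (horizontal distance between strip_b and recess_1 below 0.008 m or horizontal distance between strip_b and recess_2 below 0.008 m or horizontal distance between strip_b and recess_3 below 0.008 m or horizontal distance between strip_b and recess_4 below 0.008 m) and (horizontal distance between strip_c and recess_1 below 0.008 m or horizontal distance between strip_c and recess_2 below 0.008 m or horizontal distance between strip_c and recess_3 below 0.008 m or horizontal distance between strip_c and recess_4 below 0.008 m) and (horizontal distance between strip_d and recess_1 below 0.008 m or horizontal distance between strip_d and recess_2 below 0.008 m or horizontal distance between strip_d and recess_3 below 0.008 m or horizontal distance between strip_d and recess_4 below 0.008 m) and (x of offcut_1 in the frame of caul_board above 0.06 m or x of offcut_1 in the frame of caul_board below -0.06 m or y of offcut_1 in the frame of caul_board above 0.092 m or y of offcut_1 in the frame of caul_board below -0.092 m) and height (world z) of offcut_1 between -0.01 and 0.015 m and (x of offcut_2 in the frame of caul_board above 0.06 m or x of offcut_2 in the frame of caul_board below -0.06 m or y of offcut_2 in the frame of caul_board above 0.092 m or y of offcut_2 in the frame of caul_board below -0.092 m) and height (world z) of offcut_2 between -0.01 and 0.015 m and (x of thin_strip in the frame of caul_board above 0.06 m or x of thin_strip in the frame of caul_board below -0.06 m or y of thin_strip in the frame of caul_board above 0.092 m or y of thin_strip in the frame of caul_board below -0.092 m) and height (world z) of thin_strip between -0.01 and 0.015 m and (x of long_strip in the frame of caul_board above 0.06 m or x of long_strip in the frame of caul_board below -0.06 m or y of long_strip in the frame of caul_board above 0.092 m or y of long_strip in the frame of caul_board below -0.092 m) and height (world z) of long_strip between -0.01 and 0.015 m and x of caul_board in the frame of press above -0.006 m and angle between the x axis of caul_board and the x axis of press, either way round below 0.05 rad and value of joint press_lever below 0.15 rad), for 0.2 s.
At the end, for the whole second after the job is handed in: lever down past 1.04 rad and at rest; board within 6 mm of the back stop and square within 3 degrees; every 85 mm strip flat in a recess (centre within 8 mm, along it within 7 degrees) and pressed by the platen; offcuts and other sizes off the board, lying on the bench ((horizontal distance between strip_a and recess_1 below 0.008 m or horizontal distance between strip_a and recess_2 below 0.008 m or horizontal distance between strip_a and recess_3 below 0.008 m or horizontal distance between strip_a and recess_4 below 0.008 m) and z of each of strip_a, strip_b, strip_c, strip_d in the frame of caul_board below 0.0125 m and angle between the x axis of each of strip_a, strip_b, strip_c, strip_d and the x axis of caul_board, either way round below 0.12 rad and angle between the z axis of each of strip_a, strip_b, strip_c, strip_d and the z axis of caul_board, either way round below 0.025 rad and (horizontal distance between strip_b and recess_1 below 0.008 m or horizontal distance between strip_b and recess_2 below 0.008 m or horizontal distance between strip_b and recess_3 below 0.008 m or horizontal distance between strip_b and recess_4 below 0.008 m) and (horizontal distance between strip_c and recess_1 below 0.008 m or horizontal distance between strip_c and recess_2 below 0.008 m or horizontal distance between strip_c and recess_3 below 0.008 m or horizontal distance between strip_c and recess_4 below 0.008 m) and (horizontal distance between strip_d and recess_1 below 0.008 m or horizontal distance between strip_d and recess_2 below 0.008 m or horizontal distance between strip_d and recess_3 below 0.008 m or horizontal distance between strip_d and recess_4 below 0.008 m) and (x of offcut_1 in the frame of caul_board above 0.06 m or x of offcut_1 in the frame of caul_board below -0.06 m or y of offcut_1 in the frame of caul_board above 0.092 m or y of offcut_1 in the frame of caul_board below -0.092 m) and height (world z) of offcut_1 between -0.01 and 0.015 m and (x of offcut_2 in the frame of caul_board above 0.06 m or x of offcut_2 in the frame of caul_board below -0.06 m or y of offcut_2 in the frame of caul_board above 0.092 m or y of offcut_2 in the frame of caul_board below -0.092 m) and height (world z) of offcut_2 between -0.01 and 0.015 m and (x of thin_strip in the frame of caul_board above 0.06 m or x of thin_strip in the frame of caul_board below -0.06 m or y of thin_strip in the frame of caul_board above 0.092 m or y of thin_strip in the frame of caul_board below -0.092 m) and height (world z) of thin_strip between -0.01 and 0.015 m and (x of long_strip in the frame of caul_board above 0.06 m or x of long_strip in the frame of caul_board below -0.06 m or y of long_strip in the frame of caul_board above 0.092 m or y of long_strip in the frame of caul_board below -0.092 m) and height (world z) of long_strip between -0.01 and 0.015 m and x of caul_board in the frame of press above -0.006 m and angle between the x axis of caul_board and the x axis of press, either way round below 0.05 rad and value of joint press_lever above 1.04 rad and velocity of joint press_lever below 0.05 rad/s and height (world z) of caul_board below 0.004 m and contact force between press_platen and strip_a above 0.5 N and contact force between press_platen and strip_b above 0.5 N and contact force between press_platen and strip_c above 0.5 N and contact force between press_platen and strip_d above 0.5 N); the robot touches nothing.
It fails at once if the board or what lies on it touches the platen before the board is home (within 20 mm) (x of caul_board in the frame of press below -0.02 m and (contact force between press_platen and caul_board above 2 N or contact force between press_platen and strip_a above 2 N or contact force between press_platen and strip_b above 2 N or contact force between press_platen and strip_c above 2 N or contact force between press_platen and strip_d above 2 N or contact force between press_platen and offcut_1 above 2 N or contact force between press_platen and offcut_2 above 2 N or contact force between press_platen and thin_strip above 2 N or contact force between press_platen and long_strip above 2 N)).
It fails at once if the board is lifted off the bench by more than 15 mm (height (world z) of caul_board above 0.015 m).
It fails at once if a fretwork panel is shifted by more than 20 mm (distance of any of fret_1, fret_2 from where it was at the start of the episode above 0.02 m).
Of strip_a, strip_b, strip_c, strip_d only 2 to 4 are there at a start; the rules pass over those that are not, and their reading is None.
Of offcut_1, offcut_2 only 1 to 2 are there at a start; the rules pass over those that are not, and their reading is None.
At some moment in a run one of strip_a, strip_b, strip_c, strip_d may be knocked a few centimetres aside while the robot is not near it.
Once in a run the grip may slacken for a moment while it holds something.
It also fails if it takes over 210 s, if anything falls off the work surface, if the arm or the gripper's body presses on something with over 40 N, if the wrist force passes 120 N, or if a joint passes its speed limit or range.

## Working session

There is one attempt and no reset: what is moved stays moved. The work goes in short steps, Python scripts to look and compute and a tool call to move; the robot and the scene stay as the last step left them, time stands still between calls to the robot, and variables do not carry over. Pictures are saved under pics/ and viewed, and the job is handed in when it is done.

Besides the shell and the picture viewer there is one more tool, called after ">>>" as name(argument=value, ...) on one line, values as JSON. send_rows: Moves the arm, as the interface text tells. Its arguments: {"type":"object","properties":{"fingers":{"type":"array"},"offset":{"type":"array"},"twist":{"type":"array"},"squeeze":{"type":"number"}},"required":["fingers","offset","twist"]}

```bash
mkdir -p pics; cat > h.py <<'E'
import numpy as np, cv2
from cell import readout, imaging, arm
def snap(name, out):
    im,d=imaging.grab_frame(name); p=imaging.camera_params(name)
    cv2.imwrite('pics/'+out+'.png',im); np.savez('pics/'+out+'.npz',im=im,d=d,K=p['K'],T=p['world_from_camera'])
    return im,d,p
def load(out):
    z=np.load('pics/'+out+'.npz'); return z['im'],z['d'],z['K'],z['T']
def cloud(d,K,T):
    v,u=np.mgrid[:d.shape[0],:d.shape[1]]
    P=np.stack([(u-K[0,2])/K[0,0]*d,(v-K[1,2])/K[1,1]*d,d,np.ones_like(d)],-1)
    return P@T.T
E
python3 - <<'E'
from h import *
for n in ['top','side','wrist']:
    im,d,p=snap(n,n+'0'); print(n,p['K'].tolist(),np.round(p['world_from_camera'],3).tolist())
s=readout.observe(); print({k:np.round(v,3).tolist() for k,v in s.items()}, arm.nose_length)
E
```

```text
top [[421.9651569948059, 0.0, 264.84747009775714], [0.0, 421.9651569948059, 190.17040851757056], [0.0, 0.0, 1.0]] [[-0.054, -0.973, 0.225, 0.334], [-0.999, 0.051, -0.018, -0.001], [0.006, -0.226, -0.974, 1.004], [0.0, 0.0, 0.0, 1.0]]
side [[353.5358292520638, 0.0, 253.39849131020677], [0.0, 353.5358292520638, 190.36552037846837], [0.0, 0.0, 1.0]] [[1.0, -0.021, 0.003, 0.502], [-0.014, -0.547, 0.837, -0.727], [-0.016, -0.837, -0.547, 0.601], [0.0, 0.0, 0.0, 1.0]]
wrist [[276.7916677614217, 0.0, 250.57484633160027], [0.0, 276.7916677614217, 193.65770890387722], [0.0, 0.0, 1.0]] [[0.388, -0.889, -0.242, 0.304], [-0.921, -0.375, -0.101, -0.55], [-0.001, 0.262, -0.965, 0.383], [0.0, 0.0, 0.0, 1.0]]
{'clock': 0.15, 'qpos': [1.206, 0.69, -0.195, 1.566, 0.157, 0.903, -0.215], 'joint_vel': [-0.002, -0.002, 0.001, -0.004, -0.0, -0.001, -0.0], 'joint_torque': [-0.001, -52.785, -1.269, -15.358, -0.053, 0.004, 0.0], 'ee_pos': [0.243, -0.576, 0.26], 'tool_rot': [0.833, -0.553, -0.001, -0.0], 'wrist_force': [-0.176, -0.721, 0.333], 'moment': [0.028, -0.009, 0.019], 'finger_gap': 0.088} 0.022
```

View pics/top0.png

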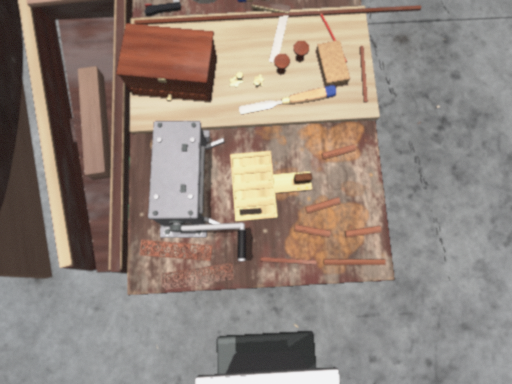

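View pics/side0.png

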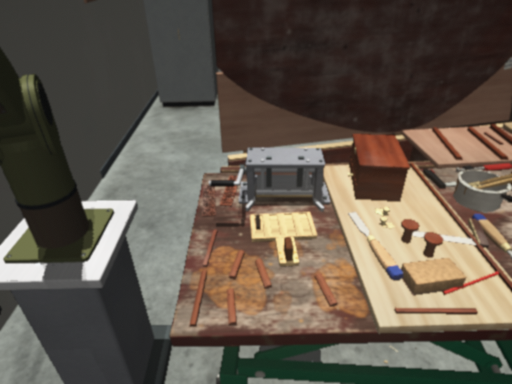

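View pics/wrist0.png

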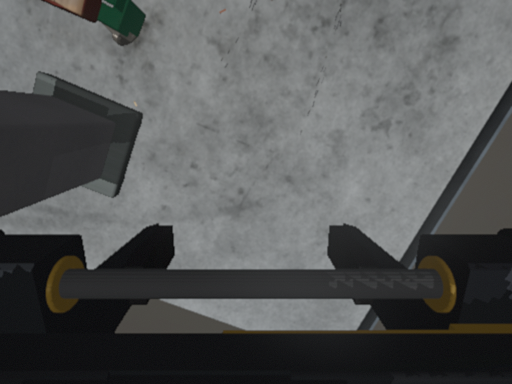

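```bash
cat >> h.py <<'E'
def ortho(im,K,T,z,x0,x1,y0,y1,mm=1.0):
    # rows: x decreasing downward ; cols: y decreasing to right
    s=mm/1000.
    H=int((x1-x0)/s); W=int((y1-y0)/s)
    v,u=np.mgrid[:H,:W]
    P=np.stack([x1-v*s,y1-u*s,np.full(v.shape,z),np.ones(v.shape)],-1)@np.linalg.inv(T).T
    mu=(P[...,0]/P[...,2]*K[0,0]+K[0,2]).astype(np.float32); mv=(P[...,1]/P[...,2]*K[1,1]+K[1,2]).astype(np.float32)
    return cv2.remap(im,mu,mv,cv2.INTER_CUBIC)
def grid(o,x1,y1,mm=1.0,step=0.05):
    o=o.copy(); s=mm/1000
    H,W=o.shape[:2]
    import math
    for k in range(-20,40):
        x=k*step; r=int((x1-x)/s)
        if 0<=r<H: cv2.line(o,(0,r),(W,r),(255,255,0),1); cv2.putText(o,f'{x:.2f}',(0,r-2),0,0.35,(255,255,255),1)
        c=int((y1-x)/s)
        if 0<=c<W: cv2.line(o,(c,0),(c,H),(255,255,0),1); cv2.putText(o,f'{x:.2f}',(c+2,10),0,0.35,(255,255,255),1)
    return o
E
python3 - <<'E'
from h import *
im,d,K,T=load('top0')
o=ortho(im,K,T,0.01,0.30,0.72,-0.40,0.40)
cv2.imwrite('pics/o0.png',grid(o,0.72,0.40))
C=cloud(d,K,T)
# height map
h=ortho(np.clip(C[...,2]*1000+20,0,255).astype(np.uint8),K,T,0.01,0.30,0.72,-0.40,0.40)
cv2.imwrite('pics/o0h.png',grid(cv2.applyColorMap(np.clip(h*3,0,255).astype(np.uint8),2),0.72,0.4))
im,d,K,T=load('side0')
o=ortho(im,K,T,0.01,0.30,0.72,-0.40,0.40)
cv2.imwrite('pics/o0s.png',grid(o,0.72,0.40))
E
```

```text
(no output)
```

View pics/o0.png

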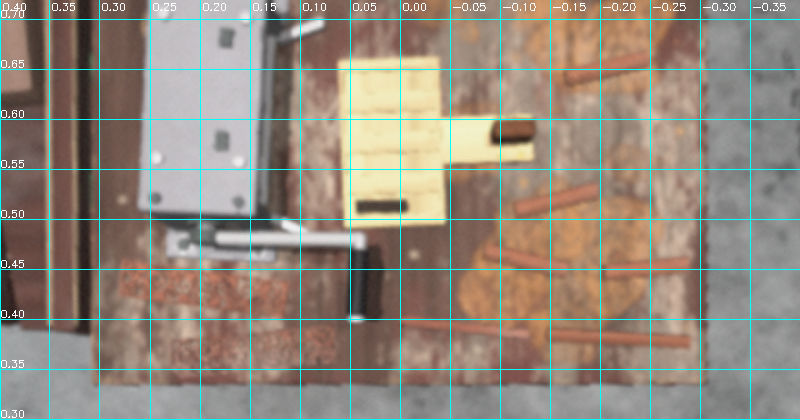

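View pics/o0s.png

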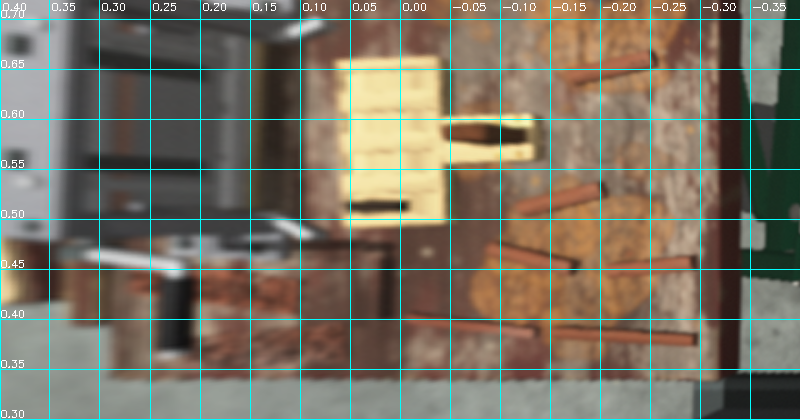

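View pics/o0h.png

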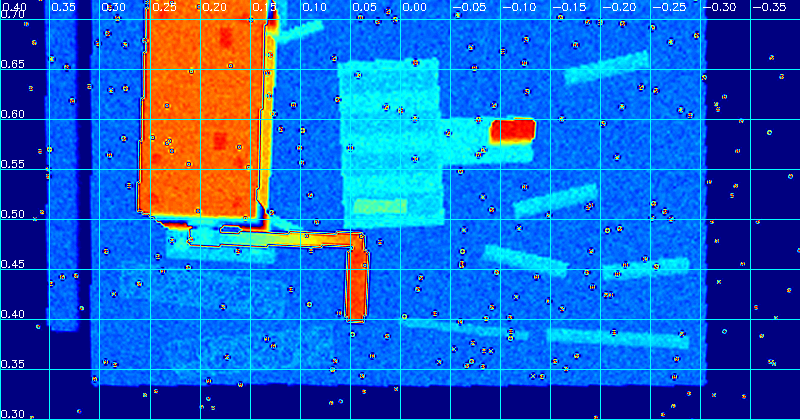

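```bash
cat >> h.py <<'E'
def rects(im,d,K,T,x0,x1,y0,y1,zlo,zhi,minpts=40):
    C=cloud(d,K,T); ok=d>0
    X,Y,Z=C[...,0],C[...,1],C[...,2]
    m=ok&(X>x0)&(X<x1)&(Y>y0)&(Y<y1)&(Z>zlo)&(Z<zhi)
    n,l,st,_=cv2.connectedComponentsWithStats(m.astype(np.uint8),connectivity=4)
    out=[]
    for i in range(1,n):
        if st[i,4]<minpts: continue
        P=np.stack([X[l==i],Y[l==i]],-1).astype(np.float32)
        (c,(w,h),a)=cv2.minAreaRect(P*1000)
        if w<h: w,h=h,w; a+=90
        mc=P.mean(0); ev=np.linalg.svd(P-mc,full_matrices=False)[2][0]
        out.append((np.round(c,1),round(w,1),round(h,1),round((a+90)%180-90,1),'mean',np.round(mc*1000,1),'pca',round(np.degrees(np.arctan(ev[1]/ev[0])),1),'z',round(float(np.median(Z[l==i]))*1000,1),int(st[i,4])))
    return out
E
python3 - <<'E'
from h import *
for n in ['top0','side0']:
    im,d,K,T=load(n); C=cloud(d,K,T)
    b=(C[...,0]>.35)&(C[...,0]<.7)&(C[...,1]>-.29)&(C[...,1]<0.0)&(abs(C[...,2])<.004)&(d>0)
    print(n,'bench z',np.median(C[...,2][b])*1000, np.std(C[...,2][b])*1000)
    for r in rects(im,d,K,T,.34,.70,-.30,.08,.004,.03): print(r)
    print('top'); 
    for r in rects(im,d,K,T,.34,.80,-.2,.30,.1,.15): print(r)
    for r in rects(im,d,K,T,.34,.80,-.2,.0,.04,.07,20): print('handle',r)
    for r in rects(im,d,K,T,.45,.53,-.05,.08,.0155,.03,10): print('offc',r)
E
```

```text
top0 bench z 0.005724256506134395 1.6918032743721991
(array([ 653. , -207.1]), 86.5, 16.9, -77.3, 'mean', array([ 652.3, -206.2], dtype=float32), 'pca', np.float32(-77.0), 'z', 9.1, 225)
(array([579.5, -36.2]), 194.0, 172.5, -89.0, 'mean', array([575.2,  -5.1], dtype=float32), 'pca', np.float32(16.2), 'z', 10.9, 3319)
(array([ 520.6, -155.4]), 85.4, 19.2, -77.5, 'mean', array([ 519.9, -155.6], dtype=float32), 'pca', np.float32(-76.3), 'z', 9.1, 239)
(array([ 459.4, -125.3]), 84.5, 17.2, 76.0, 'mean', array([ 459.5, -125.5], dtype=float32), 'pca', np.float32(76.4), 'z', 9.4, 243)
(array([ 452.6, -245.4]), 84.8, 18.3, -83.9, 'mean', array([ 451.6, -245.6], dtype=float32), 'pca', np.float32(-84.3), 'z', 9.2, 243)
(array([392.4, -63. ]), 128.8, 9.7, 84.1, 'mean', array([392.5, -62.4], dtype=float32), 'pca', np.float32(83.4), 'z', 6.9, 202)
(array([ 382.4, -217.7]), 143.4, 16.3, 86.8, 'mean', array([ 382.2, -218. ], dtype=float32), 'pca', np.float32(86.9), 'z', 8.0, 364)
top
(array([798.4, 135.9]), 70.3, 11.0, 82.3, 'mean', array([796. , 128.4], dtype=float32), 'pca', np.float32(84.4), 'z
[... 1796 characters left out ...]
9), 'z', 130.3, 1653)
(array([795.2, 127.5]), 57.4, 9.5, 89.6, 'mean', array([796.4, 116.1], dtype=float32), 'pca', np.float32(86.0), 'z', 128.1, 75)
(array([455.9,  66.9]), 131.4, 65.7, 52.9, 'mean', array([436.4,  42.4], dtype=float32), 'pca', np.float32(46.5), 'z', 127.8, 243)
handle (array([ 582.6, -111.5]), 43.7, 17.7, -87.6, 'mean', array([ 582. , -115.8], dtype=float32), 'pca', np.float32(-86.2), 'z', 52.0, 127)
handle (array([ 789.5, -143.9]), 111.9, 20.3, -88.8, 'mean', array([ 790.3, -148.2], dtype=float32), 'pca', np.float32(-86.0), 'z', 42.3, 253)
offc (array([514.3,  16.5]), 52.3, 11.3, -87.9, 'mean', array([514.4,  15.5], dtype=float32), 'pca', np.float32(-89.2), 'z', 17.7, 55)
```

```bash
python3 - <<'E'
from h import *
for n in ['top0','side0']:
    im,d,K,T=load(n); C=cloud(d,K,T)
    m=(d>0)&(C[...,0]>.36)&(C[...,0]<.50)&(C[...,1]>-.0)&(C[...,1]<0.2)&(C[...,2]>.06)&(C[...,2]<.16)
    P=C[m][:,:3]*1000; c=im[m].astype(int).sum(1)
    dk=P[c<150]; print(n,len(dk), np.percentile(dk,[2,50,98],axis=0).round(1).tolist())
    # axis fit
    q=dk[(dk[:,0]<470)]; print(q.mean(0).round(1), np.linalg.svd(q-q.mean(0),full_matrices=False)[2][0].round(3))
    lt=P[(c>=250)&(P[:,0]>465)&(P[:,1]<150)]
    print('arm',len(lt),[ (b,lt[abs(lt[:,1]-b)<6].mean(0).round(1).tolist()) for b in range(40,150,15) if (abs(lt[:,1]-b)<6).sum()>3])
E
```

```text
top0 80 [[399.4, 29.0, 126.6], [421.0, 32.0, 132.1], [450.8, 45.0, 135.8]]
[423.6  34.9 131.7] [-0.997  0.075 -0.001]
arm 249 [(40, [467.2, 40.0, 130.3]), (55, [467.7, 54.5, 125.6]), (70, [467.6, 70.3, 122.3]), (85, [468.1, 84.6, 118.4]), (100, [468.3, 99.7, 114.2]), (115, [468.6, 115.2, 109.0]), (130, [484.1, 130.9, 121.7]), (145, [483.8, 144.2, 121.7])]
side0 96 [[400.1, 26.3, 121.4], [426.0, 29.8, 127.9], [451.5, 34.7, 133.6]]
[425.4  30.  128.1] [ 0.997 -0.059 -0.055]
arm 84 [(40, [467.3, 39.6, 128.9]), (70, [469.5, 70.1, 119.3]), (100, [468.9, 99.8, 112.1]), (115, [471.2, 114.7, 106.3]), (130, [489.0, 129.1, 117.7]), (145, [486.2, 143.1, 122.8])]
```

```bash
cat >> h.py <<'E'
def head():
    s=readout.observe(); x,y,z,w=s['tool_rot']
    R=np.array([[1-2*(y*y+z*z),2*(x*y-z*w)],[2*(x*y+z*w),1-2*(x*x+z*z)]])
    return np.degrees(np.arctan2(R[1,0],R[0,0])), s
def plan(target, phi=None, maxstep=3.8):
    """target TCP xyz (m), phi heading deg (mod 180 nearest)"""
    f,s=head(); p=np.array(s['ee_pos']); g=f
    print('now',p.round(4).tolist(),'head',round(f,2),'gap',round(float(s['finger_gap']),4),'F',np.round(s['wrist_force'],1).tolist(),'t',round(float(s['clock']),2),'q7',round(float(s['qpos'][6]),2))
    if phi is not None:
        dt=(phi-f+90)%180-90; tw=-np.radians(dt); n=int(np.ceil(abs(tw)/0.12)); g=f+dt
        print('twist',round(tw,4),'rows',n, 'each',round(tw/max(n,1),4))
    a=np.radians(g); ex=np.array([np.cos(a),np.sin(a),0]); ey=np.array([np.sin(a),-np.cos(a),0]); ez=np.array([0,0,-1.])
    D=np.array(target)-p; o=np.array([D@ex,D@ey,D@ez])*100
    n=int(np.ceil(np.linalg.norm(o)/maxstep))
    print('offset cm',o.round(2).tolist(),'rows',n,'each',(o/max(n,1)).round(3).tolist())
E
python3 - <<'E'
from h import *
plan([.428,.036,.20],-92.8)
E
```

```text
now [0.2425, -0.5756, 0.2601] head -67.14 gap 0.0879 F [-0.2, -0.7, 0.3] t 0.15 q7 -0.22
twist 0.4478 rows 4 each 0.1119
offset cm [-61.99, -15.54, 6.01] rows 17 each [-3.646, -0.914, 0.354]
```

>>> send_rows(fingers=[6,6,6,6,6,6,6,6], offset=[[0,0,0],[0,0,0],[0,0,0],[0,0,0],[-3.6,-0.9,0],[-3.6,-0.9,0],[-3.6,-0.9,0],[-3.6,-0.9,0]], twist=[0.112,0.112,0.112,0.112,0,0,0,0])

```text
clock: 0.82
ee_pos: [0.2858, -0.4322, 0.2605]
tool_rot: [-0.689, 0.724, 0.0, 0.0]
wrist_force: [-0.3, -0.1, -0.4]
finger_gap: 0.0602
```

>>> send_rows(fingers=[6,6,6,6,6,6,6,6], offset=[[-3.6,-0.9,0.4],[-3.6,-0.9,0.4],[-3.6,-0.9,0.4],[-3.6,-0.9,0.4],[-3.6,-0.9,0.4],[-3.6,-0.9,0.4],[-3.6,-0.9,0.4],[-3.6,-0.9,0.4]], twist=[0,0,0,0,0,0,0,0])

```text
clock: 1.48
ee_pos: [0.372, -0.1481, 0.2286]
tool_rot: [-0.689, 0.724, -0.0, 0.0]
wrist_force: [1.6, 0.0, -0.5]
finger_gap: 0.0599
```

```bash
python3 - <<'E'
from h import *
plan([.428,.036,.20],-92.8); print(np.round(readout.observe()['qpos'],2))
E
```

```text
now [0.372, -0.1481, 0.2286] head -92.84 gap 0.0599 F [1.6, 0.0, -0.5] t 1.48 q7 -1.36
twist -0.0006 rows 1 each -0.0006
offset cm [-18.66, -4.69, 2.86] rows 6 each [-3.111, -0.782, 0.477]
[ 0.26  0.48  0.    2.25 -0.    0.42 -1.36]
```

>>> send_rows(fingers=[6,6,6,6,6,6,6], offset=[[-3.1,-0.8,0.4],[-3.1,-0.8,0.4],[-3.1,-0.8,0.4],[-3.1,-0.8,0.4],[-3.1,-0.8,0.4],[-3.1,-0.7,0.4],[0,0,0]], twist=[0,0,0,0,0,0,0])

```text
clock: 2.07
ee_pos: [0.43, 0.0408, 0.2041]
tool_rot: [-0.693, 0.721, 0.001, 0.002]
wrist_force: [-0.4, 1.1, -0.5]
finger_gap: 0.0598
```

```bash
python3 - <<'E'
from h import *
snap('wrist','w1')
plan([.428,.036,.129],-92.8)
E
```

```text
now [0.4288, 0.0374, 0.2043] head -92.39 gap 0.0599 F [0.6, -0.0, 0.1] t 2.12 q7 -1.72
twist 0.0072 rows 1 each 0.0072
offset cm [0.14, 0.07, 7.53] rows 2 each [0.071, 0.035, 3.764]
```

View pics/w1.png

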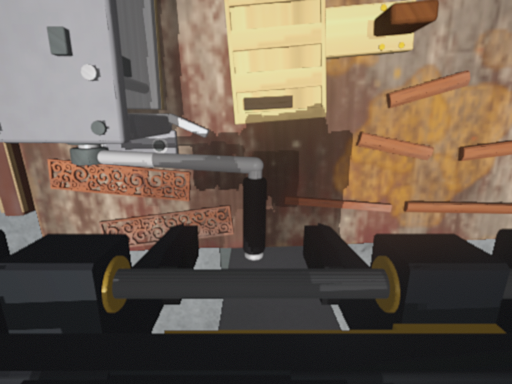

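>>> send_rows(squeeze=30, fingers=[6,6,6,6,1.5,1.5,1.5,1.5], offset=[[0,0,2.5],[0,0,2.5],[0,0,2.4],[0,0,0],[0,0,0],[0,0,0],[0,0,0],[0,0,0]], twist=[0,0,0,0,0,0,0,0])

```text
clock: 2.78
ee_pos: [0.4286, 0.0335, 0.1319]
tool_rot: [-0.689, 0.724, -0.001, 0.001]
wrist_force: [0.3, -0.9, 0.1]
finger_gap: 0.0358
```

```bash
python3 - <<'E'
from h import *
snap('side','s2');snap('wrist','w2')
plan([.428,.036,.129],-92.8)
E
```

```text
now [0.4284, 0.0337, 0.1316] head -92.83 gap 0.0275 F [-0.3, 5.7, 0.7] t 2.88 q7 -1.71
twist -0.0004 rows 1 each -0.0004
offset cm [-0.23, 0.06, 0.26] rows 1 each [-0.227, 0.056, 0.263]
```

View pics/s2.png

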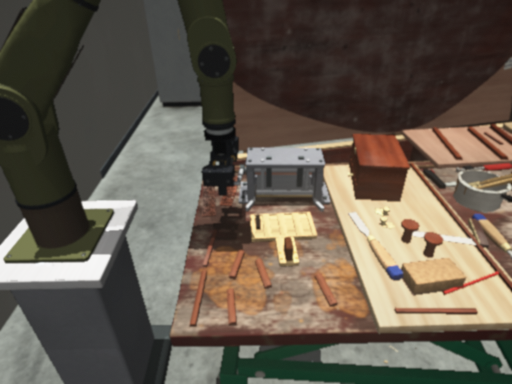

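>>> send_rows(fingers=[1.5,1.5,1.5,1.5], offset=[[-0.2,0,0.2],[0,0,0],[0,0,0],[0,0,0]], twist=[0,0,0,0])

```text
clock: 3.22
ee_pos: [0.4288, 0.0379, 0.1289]
tool_rot: [-0.691, 0.723, 0.0, 0.001]
wrist_force: [0.8, 6.5, 2.3]
finger_gap: 0.0171
```

>>> send_rows(fingers=[1.5,1.5,1.5,1.5,1.5,1.5,1.5,1.5], offset=[[-0.52,0,-1.0],[-0.39,0,-0.97],[-0.46,0,-0.94],[-0.52,0,-0.91],[-0.58,0,-0.87],[-0.64,0,-0.83],[-0.7,0,-0.78],[-0.75,0,-0.73]], twist=[0,0,0,0,0,0,0,0])

```text
clock: 3.88
ee_pos: [0.4305, 0.0761, 0.1995]
tool_rot: [-0.687, 0.726, -0.002, -0.002]
wrist_force: [2.7, -15.0, 2.2]
finger_gap: 0.0168
```

>>> send_rows(fingers=[1.5,1.5,1.5,1.5,1.5,1.5,1.5,1.5], offset=[[-0.7,0,-0.67],[-0.85,0,-0.62],[-0.89,0,-0.56],[-0.92,0,-0.49],[-0.96,0,-0.43],[-0.9,0,-0.33],[-0.5,0,-0.15],[0,0,0]], twist=[0,0,0,0,0,0,0,0])

```text
clock: 4.55
ee_pos: [0.4334, 0.1316, 0.2342]
tool_rot: [-0.687, 0.726, -0.003, -0.002]
wrist_force: [-4.6, -17.5, 36.5]
finger_gap: 0.0171
```

```bash
python3 - <<'E'
from h import *
snap('side','s3')
plan([.43,.143,.233],-92.8)
E
```

```text
now [0.4334, 0.1316, 0.2343] head -93.19 gap 0.017 F [-4.2, -17.4, 36.6] t 4.6 q7 -1.9
twist -0.0069 rows 1 each -0.0069
offset cm [-1.13, 0.39, 0.13] rows 1 each [-1.127, 0.393, 0.126]
```

View pics/s3.png

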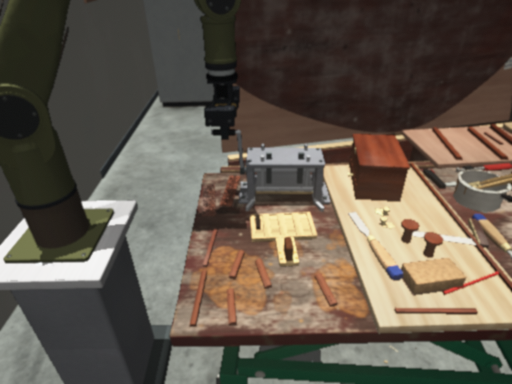

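>>> send_rows(fingers=[1.5,1.5,1.5,1.5,4.5,4.5,4.5], offset=[[-0.6,0,-0.2],[-0.6,0,-0.1],[-0.3,0,0],[0,0,0],[0,0,0],[0,0,0],[0,0,0]], twist=[0,0,0,0,0,0,0])

```text
clock: 5.18
ee_pos: [0.4339, 0.152, 0.2349]
tool_rot: [-0.689, 0.725, -0.001, -0.0]
wrist_force: [0.6, -0.0, -0.8]
finger_gap: 0.0347
```

```bash
python3 - <<'E'
from h import *
plan([.43,.143,.233],-92.8)
im,d,p=snap('side','s4'); C=cloud(d,p['K'],p['world_from_camera'])
m=(d>0)&(C[...,0]>.455)&(C[...,0]<.475)&(C[...,1]>0)&(C[...,1]<0.25)&(C[...,2]>.08)&(C[...,2]<.26)
P=C[m]*1000
for z in range(90,250,12):
    q=P[abs(P[:,2]-z)<6]
    if len(q): print(z,len(q),q[:,:3].mean(0).round(1))
E
```

```text
now [0.4339, 0.152, 0.2349] head -92.95 gap 0.0347 F [0.6, -0.0, -0.8] t 5.18 q7 -1.92
twist -0.0026 rows 1 each -0.0026
offset cm [0.92, 0.35, 0.19] rows 1 each [0.917, 0.347, 0.186]
90 13 [470.3 166.1  89.4]
102 10 [470.3 169.  100.7]
114 12 [470.9 166.4 114. ]
126 11 [470.6 163.8 126. ]
138 12 [470.  159.6 137.7]
150 10 [469.8 155.4 150.6]
162 10 [470.6 152.4 162.3]
174 13 [469.  151.  173.3]
186 15 [470.1 147.8 185.1]
198 14 [470.8 144.8 197.4]
210 16 [469.9 140.9 209.9]
222 19 [467.  137.3 222.6]
234 25 [464.1 136.6 232.4]
```

>>> send_rows(fingers=[5,5,5,5,5,5,5,5], offset=[[0,0,-2.5],[0,0,-2.5],[0,0,0],[0,0,0],[0,0,0],[0,0,0],[0,0,0],[0,0,0]], twist=[0,0,-0.12,-0.12,-0.12,-0.12,-0.12,-0.12])

```text
clock: 5.9
ee_pos: [0.4335, 0.154, 0.2843]
tool_rot: [0.902, -0.432, -0.0, -0.0]
wrist_force: [0.1, 0.2, 0.1]
finger_gap: 0.0499
```

>>> send_rows(fingers=[5,5,5,5,5,5,5,5], offset=[[0,0,0],[0,0,0],[0,0,0],[0,0,0],[0,0,0],[0,0,0],[0,0,0],[0,0,0]], twist=[-0.12,-0.12,-0.12,-0.12,-0.12,-0.12,-0.12,-0.12])

```text
clock: 6.57
ee_pos: [0.4335, 0.1539, 0.2843]
tool_rot: [0.999, 0.034, -0.0, -0.0]
wrist_force: [-0.2, 0.4, -0.0]
finger_gap: 0.05
```

```bash
python3 - <<'E'
from h import *
plan([.53,.0,.26],3.5)
E
```

```text
now [0.4335, 0.1539, 0.2843] head 3.84 gap 0.05 F [-0.2, 0.4, -0.0] t 6.57 q7 -0.63
twist 0.006 rows 1 each 0.006
offset cm [8.7, 15.95, 2.43] rows 5 each [1.739, 3.19, 0.486]
```

>>> send_rows(fingers=[3,3,3,3,3,3], offset=[[2.2,3,0],[2.2,3,0],[2.2,3,0],[2.2,3,0],[2.2,3,0],[0,0,0]], twist=[0,0,0,0,0,0])

```text
clock: 7.07
ee_pos: [0.5566, 0.0026, 0.2837]
tool_rot: [1.0, 0.025, 0.001, 0.002]
wrist_force: [1.4, 0.3, 0.3]
finger_gap: 0.0295
```

```bash
python3 - <<'E'
from h import *
plan([.53,.0,.26],3.5)
im,d,p=snap('wrist','w5'); K=p['K'];T=p['world_from_camera']
o=ortho(im,K,T,0.012,0.42,0.72,-0.28,0.12,.5); cv2.imwrite('pics/o5.png',grid(o,.72,.12,.5))
C=cloud(d,K,T); print(np.median(C[...,2][(abs(C[...,2])<.005)&(d>0)]))
for r in rects(im,d,K,T,.42,.72,-.30,.09,.004,.03): print(r)
for r in rects(im,d,K,T,.34,.80,-.2,.0,.04,.07,20): print('handle',r)
for r in rects(im,d,K,T,.45,.53,-.05,.08,.0155,.03,10): print('offc',r)
E
```

```text
now [0.5566, 0.0026, 0.2837] head 2.84 gap 0.0295 F [1.4, 0.3, 0.3] t 7.07 q7 -0.28
twist -0.0116 rows 1 each -0.0116
offset cm [-2.68, 0.1, 2.37] rows 1 each [-2.676, 0.099, 2.374]
-0.00048733440028003727
(array([691.5,  86.3]), 10.2, 6.3, -7.7, 'mean', array([691.1,  86.5], dtype=float32), 'pca', np.float32(-4.9), 'z', 12.7, 42)
(array([576.3, -30.8]), 190.2, 166.5, -87.5, 'mean', array([574.7,   3. ], dtype=float32), 'pca', np.float32(5.4), 'z', 10.6, 9361)
(array([ 460.5, -109. ]), 60.9, 15.8, 76.5, 'mean', array([ 461.5, -101.9], dtype=float32), 'pca', np.float32(70.2), 'z', 8.7, 286)
(array([ 520.5, -147.4]), 35.8, 10.4, -75.7, 'mean', array([ 522.8, -150.2], dtype=float32), 'pca', np.float32(-84.1), 'z', 8.6, 82)
handle (array([ 579.1, -103.1]), 41.8, 18.0, -88.7, 'mean', array([ 578.7, -100.5], dtype=float32), 'pca', np.float32(-87.3), 'z', 52.4, 379)
offc (array([510.2,  24.1]), 52.1, 11.6, -88.6, 'mean', array([510.2,  24.5], dtype=float32), 'pca', np.float32(-88.5), 'z', 18.4, 340)
```

View pics/o5.png

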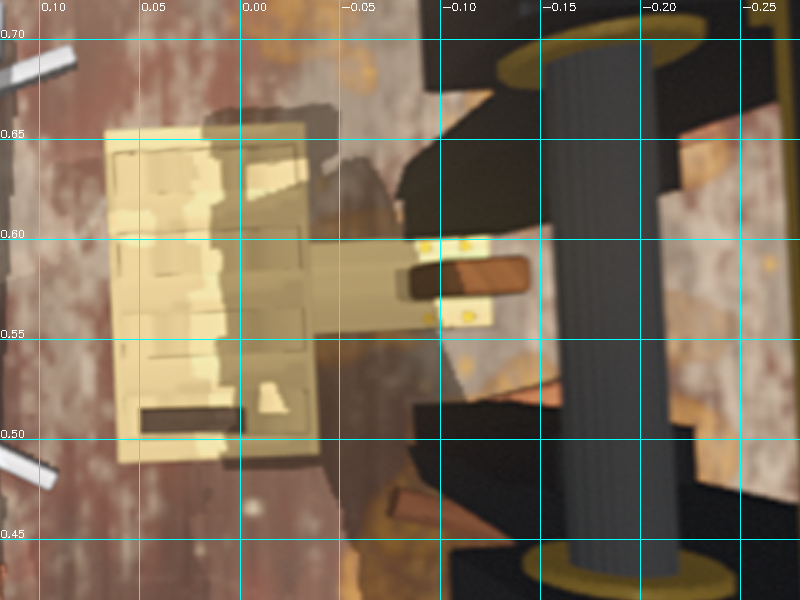

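View pics/w5.png

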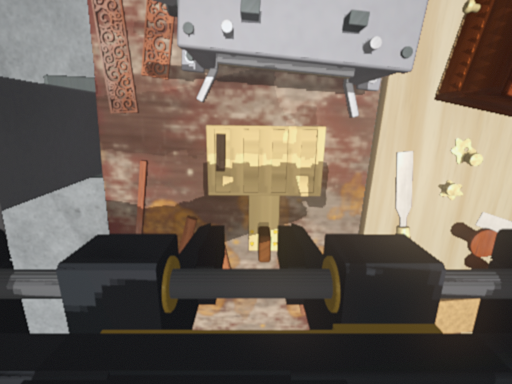

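```bash
python3 - <<'E'
from h import *
plan([.5124,.020,.12],1.5)
im,d,K,T=load('top0')
from itertools import product
C=cloud(d,K,T)
# refine board edges from bright-yellow mask in top and wrist and side
for n in ['top0','side0','w5']:
    im,d,K,T=load(n)
    o=ortho(im,K,T,0.012,0.46,0.70,-0.16,0.10,.5)
    hsv=cv2.cvtColor(o,cv2.COLOR_BGR2HSV); m=(hsv[...,0]>18)&(hsv[...,0]<32)&(hsv[...,1]>60)&(hsv[...,2]>90)
    m=cv2.morphologyEx(m.astype(np.uint8),cv2.MORPH_OPEN,np.ones((9,9)))
    # edges: for each column, first/last
    ys=np.arange(m.shape[1]); 
    def fit(a,b): 
        k=np.polyfit(a,b,1)
        for _ in range(3):
            r=abs(np.polyval(k,a)-b); g=r<max(2*np.median(r),1); k=np.polyfit(a[g],b[g],1)
        return k
    cols=[c for c in range(m.shape[1]) if m[:,c].sum()>250]
    top=fit(np.array(cols[10:-10]),np.array([np.where(m[:,c])[0][0] for c in cols[10:-10]]))
    bot=fit(np.array(cols[10:-10]),np.array([np.where(m[:,c])[0][-1] for c in cols[10:-10]]))
    rows=[r for r in range(m.shape[0]) if m[r].sum()>150]; rows=rows[10:-10]
    lef=fit(np.array(rows),np.array([np.where(m[r])[0][0] for r in rows]))
    c0=np.mean(cols); r0=np.mean(rows)
    xt=.70-np.polyval(top,c0)*.0005; xb=.70-np.polyval(bot,c0)*.0005
    yl=.10-np.polyval(lef,r0)*.0005
    print(n,'xc',(xt+xb)/2,'w',xt-xb,'angs',np.degrees(np.arctan(top[0])),np.degrees(np.arctan(bot[0])),np.degrees(np.arctan(lef[0])),'front y',yl,'at x',.7-r0*.0005,'colrange y',.1-cols[0]*.0005,.1-cols[-1]*.0005)
E
```

```text
now [0.5543, 0.0065, 0.2836] head 3.04 gap 0.0299 F [-1.4, 0.7, -0.6] t 7.12 q7 -0.29
twist 0.0269 rows 1 each 0.0269
offset cm [-4.16, -1.46, 16.36] rows 5 each [-0.831, -0.293, 3.273]
top0 xc 0.5791446399916423 w 0.1652505183306932 angs -0.5246641677876634 -2.3638778129350118 1.7087603336900035 front y 0.058919331980611216 at x 0.586387573964497 colrange y 0.0565 -0.037500000000000006
side0 xc 0.5783047042564406 w 0.16493667857375638 angs -1.5609182337094196 -1.9626297953387601 1.0704886405161547 front y 0.05598559783619872 at x 0.5837393617021276 colrange y 0.054000000000000006 -0.044499999999999984
w5 xc 0.5741274983618815 w 0.16545024775111195 angs -1.1232367432024826 -2.734259227176361 2.4982147099680705 front y 0.06467895686357714 at x 0.5804699646643109 colrange y 0.0625 -0.0335
```

>>> send_rows(fingers=[2.6,2.6,2.6,2.6,2.6,2.6,2.6,2.6], offset=[[-2.1,-0.7,2.7],[-2.1,-0.8,2.7],[0,0,2.7],[0,0,2.7],[0,0,0],[0,0,0],[0,0,0],[0,0,0]], twist=[0.02,0,0,0,0,0,0,0])

```text
clock: 7.78
ee_pos: [0.511, 0.0237, 0.178]
tool_rot: [1.0, 0.02, 0.001, -0.0]
wrist_force: [0.2, -0.2, 0.5]
finger_gap: 0.026
```

```bash
python3 - <<'E'
from h import *
plan([.5124,.020,.0355],1.5)
im,d,p=snap('wrist','w6'); K=p['K'];T=p['world_from_camera']
for r in rects(im,d,K,T,.45,.53,-.05,.08,.0155,.03,10): print('offc',r)
plan([.5124,.020,.0355],1.5)
E
```

```text
now [0.511, 0.0237, 0.178] head 2.31 gap 0.026 F [0.2, -0.2, 0.5] t 7.78 q7 -0.44
twist 0.0142 rows 1 each 0.0142
offset cm [0.13, 0.37, 14.25] rows 4 each [0.034, 0.094, 3.564]
offc (array([513. ,  19.9]), 52.4, 12.4, -89.3, 'mean', array([513. ,  20.7], dtype=float32), 'pca', np.float32(-89.2), 'z', 18.4, 576)
now [0.511, 0.0235, 0.178] head 2.3 gap 0.026 F [0.2, 0.4, -0.9] t 7.83 q7 -0.44
twist 0.0139 rows 1 each 0.0139
offset cm [0.14, 0.35, 14.25] rows 4 each [0.034, 0.088, 3.563]
```

View pics/w6.png

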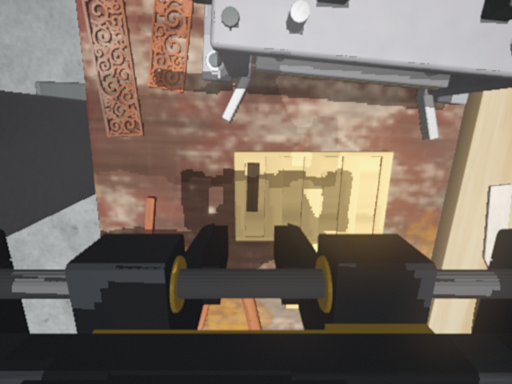

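>>> send_rows(squeeze=20, fingers=[2.6,2.6,2.6,2.6,2.6,0.8,0.8,0.8], offset=[[0.2,0.35,3.5],[0,0,3.5],[0,0,3.5],[0,0,2.5],[0,0,1.25],[0,0,0],[0,0,0],[0,0,0]], twist=[0.015,0,0,0,0,0,0,0])

```text
clock: 8.5
ee_pos: [0.5133, 0.0199, 0.035]
tool_rot: [1.0, 0.012, 0.001, -0.0]
wrist_force: [0.4, 1.0, 3.3]
finger_gap: 0.0128
```

```bash
python3 - <<'E'
from h import *
plan([.513,.020,.0355],1.5)
E
```

```text
now [0.5133, 0.0199, 0.035] head 1.42 gap 0.0128 F [0.4, 1.0, 3.3] t 8.5 q7 -0.53
twist -0.0013 rows 1 each -0.0013
offset cm [-0.03, -0.01, -0.05] rows 1 each [-0.028, -0.008, -0.047]
```

>>> send_rows(fingers=[0.8,0.8,0.8,0.8,0.8,0.8], offset=[[0,0,-1.5],[0,0,-3],[0,0,-3],[0,0,-1],[0,0,0],[0,0,0]], twist=[0,0,0,0,0,0])

```text
clock: 9.0
ee_pos: [0.5125, 0.0195, 0.1193]
tool_rot: [1.0, 0.012, 0.001, -0.0]
wrist_force: [-0.6, 0.2, 1.0]
finger_gap: 0.0131
```

```bash
python3 - <<'E'
from h import *
im,d,p=snap('top','t7'); 
snap('wrist','w7'); snap('side','s7')
plan([.585,-.20,.12],1.5)
cv2.imwrite('pics/t7c.png',cv2.resize(im[120:290,180:420],None,fx=3,fy=3,interpolation=cv2.INTER_CUBIC))
E
```

```text
now [0.5113, 0.0195, 0.1178] head 1.44 gap 0.0126 F [-1.3, -0.1, -0.7] t 9.15 q7 -0.49
twist -0.0011 rows 1 each -0.0011
offset cm [6.79, 22.14, -0.22] rows 7 each [0.97, 3.163, -0.032]
```

View pics/t7c.png

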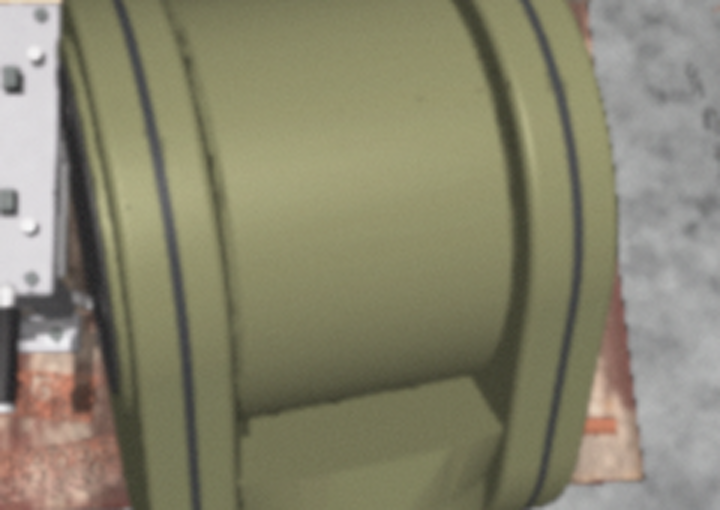

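View pics/w7.png

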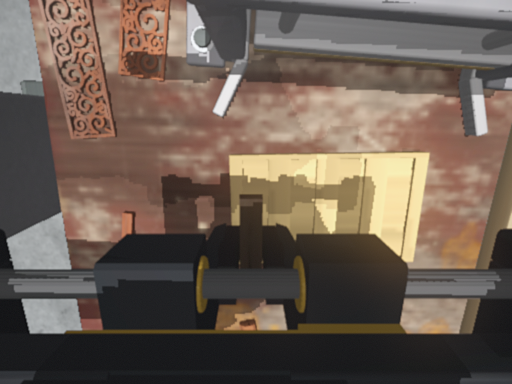

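```bash
python3 - <<'E'
from h import *
im,d,K,T=load('w7'); C=cloud(d,K,T)
m=(d>0)&(C[...,0]>.48)&(C[...,0]<.54)&(C[...,1]>.025)&(C[...,1]<0.06)&(C[...,2]>.085)&(C[...,2]<.115)
v,u=np.where(m); print(len(v),u.min(),u.max(),v.min(),v.max())
P=C[m]*1000; print(np.percentile(P,[2,50,98],axis=0).round(1))
for y in range(26,50,3):
    q=P[abs(P[:,1]-y)<1.5]
    if len(q)>3: print(y,len(q),q[:,0].min().round(1),q[:,0].max().round(1),np.median(q[:,2]).round(1))
E
```

```text
1733 208 292 194 244
[[ 492.1   25.6   94.9 1000. ]
 [ 510.7   29.9  101.6 1000. ]
 [ 529.6   45.6  114.5 1000. ]]
26 131 497.0 524.9 101.3
29 861 489.7 531.5 105.4
32 118 505.0 530.0 101.4
35 122 505.0 516.9 101.4
38 128 504.4 516.8 101.3
41 128 504.4 516.7 101.5
44 180 504.0 516.8 100.9
47 65 505.2 516.7 97.4
```

>>> send_rows(fingers=[0.8,0.8,0.8,0.8,0.8,0.8,0.8,0.8], offset=[[1.0,3.1,0],[1.0,3.1,0],[1.0,3.2,0],[1.0,3.2,0],[0.9,3.2,0],[0.9,3.2,0],[0.9,3.1,0],[0,0,2.0]], twist=[0,0,0,0,0,0,0,0])

```text
clock: 9.82
ee_pos: [0.5871, -0.2098, 0.1]
tool_rot: [1.0, 0.007, 0.003, 0.004]
wrist_force: [0.3, -0.9, -1.3]
finger_gap: 0.0129
```

>>> send_rows(fingers=[0.8,0.8,0.8,0.8,0.8,2.6,2.6,2.6], offset=[[0,0,2.5],[0,0,2.0],[0,0,2.0],[0,0,0.4],[0,0,0],[0,0,0],[0,0,0],[0,0,0]], twist=[0,0,0,0,0,0,0,0])

```text
clock: 10.48
ee_pos: [0.585, -0.1997, 0.0305]
tool_rot: [1.0, 0.013, 0.0, 0.0]
wrist_force: [-0.5, -0.2, 0.5]
finger_gap: 0.0258
```

```bash
python3 - <<'E'
from h import *
plan([.6535,-.207,.10],13)
E
```

```text
now [0.585, -0.1997, 0.0305] head 1.44 gap 0.0258 F [-0.5, -0.2, 0.5] t 10.48 q7 -0.15
twist -0.2018 rows 2 each -0.1009
offset cm [6.51, 2.26, -6.95] rows 3 each [2.17, 0.752, -2.317]
```

>>> send_rows(fingers=[3.5,3.5,3.5,3.5,3.5,3.5,3.5,3.5], offset=[[0,0,-3.0],[0,0,-3.0],[0,0,-1],[0,0,0],[3.25,1.15,0],[3.25,1.1,0],[0,0,0],[0,0,0]], twist=[0,0,-0.1,-0.1,0,0,0,0])

```text
clock: 11.15
ee_pos: [0.6548, -0.2068, 0.1006]
tool_rot: [0.994, 0.112, 0.002, 0.0]
wrist_force: [-0.6, -0.4, -0.3]
finger_gap: 0.0349
```

```bash
python3 - <<'E'
from h import *
im,d,p=snap('wrist','w8'); K=p['K'];T=p['world_from_camera']
plan([.6535,-.207,.027],13)
for r in rects(im,d,K,T,.60,.70,-.30,-.1,.004,.015): print(r)
im,d,p=snap('top','t8')
for r in rects(im,d,p['K'],p['world_from_camera'],.42,.70,-.30,.0,.004,.015): print(r)
E
```

```text
now [0.6529, -0.2069, 0.1002] head 12.9 gap 0.035 F [-0.2, -0.1, -0.7] t 11.2 q7 0.09
twist -0.0018 rows 1 each -0.0018
offset cm [0.05, 0.02, 7.32] rows 2 each [0.026, 0.01, 3.658]
(array([ 601.9, -115.4]), 30.6, 3.8, -89.8, 'mean', array([ 601.9, -115.7], dtype=float32), 'pca', np.float32(-89.0), 'z', 10.4, 274)
(array([ 651.4, -206.7]), 84.8, 16.0, -76.8, 'mean', array([ 651. , -204.2], dtype=float32), 'pca', np.float32(-77.2), 'z', 8.4, 1949)
(array([ 648.6, -188.5]), 48.7, 17.0, -77.6, 'mean', array([ 648.1, -188. ], dtype=float32), 'pca', np.float32(-77.2), 'z', 9.0, 127)
(array([578.1, -65.9]), 167.4, 131.8, 0.1, 'mean', array([574.7, -37. ], dtype=float32), 'pca', np.float32(2.6), 'z', 10.8, 1550)
(array([ 582. , -198.3]), 52.2, 14.3, -88.6, 'mean', array([ 581.5, -198.5], dtype=float32), 'pca', np.float32(-88.2), 'z', 10.0, 120)
(array([ 519.9, -155.4]), 85.3, 16.7, -76.6, 'mean', array([ 519.7, -155.3], dtype=float32), 'pca', np.float32(-76.0), 'z', 9.3, 240)
(array([ 459.7, -125.6]), 85.3, 16.9, 76.7, 'mean', array([ 459.5, -125. ], dtype=float32), 'pca', np.float32(76.8), 'z', 9.1, 243)
(array([ 450.5, -245.3]), 85.7, 18.2, -84.4, 'mean', array([ 451.4, -245.4], dtype=float32), 'pca', np.float32(-84.4), 'z', 8.7, 251)
```

View pics/w8.png

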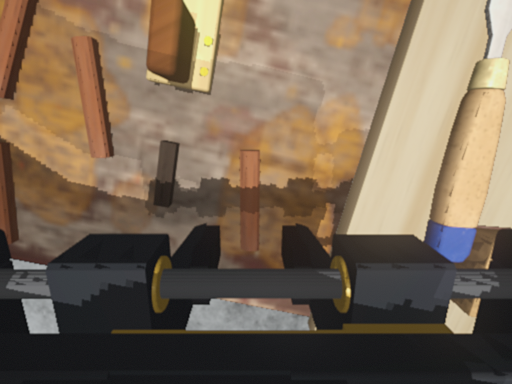

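>>> send_rows(squeeze=25, fingers=[3.5,3.5,3.5,3.5,1,1,1,1], offset=[[0,0,3.0],[0,0,2.5],[0,0,1.8],[0,0,0],[0,0,0],[0,0,0],[0,0,0],[0,0,0]], twist=[0,0,0,0,0,0,0,0])

```text
clock: 11.92
ee_pos: [0.6533, -0.2072, 0.0284]
tool_rot: [0.994, 0.112, 0.001, 0.0]
wrist_force: [-1.1, 0.6, 3.0]
finger_gap: 0.0153
```

>>> send_rows(fingers=[1,1,1,1,1,1,1], offset=[[0,0,0],[0,0,-3.5],[0,0,-3],[0,0,-2],[0,0,0],[0,0,0],[0,0,0]], twist=[0,0,0,0,0,0,0])

```text
clock: 12.5
ee_pos: [0.6521, -0.2071, 0.1113]
tool_rot: [0.994, 0.112, -0.001, -0.0]
wrist_force: [-0.2, -0.3, -0.7]
finger_gap: 0.0151
```

```bash
cat >> h.py <<'E'
def held(out='wh'):
    f,s=head(); 
    im,d,p=snap('wrist',out); f2,s2=head(); K=p['K'];T=p['world_from_camera']; C=cloud(d,K,T)
    p0=np.array(s2['ee_pos']); a=np.radians(f2); ex=np.array([np.cos(a),np.sin(a)]); ey=np.array([np.sin(a),-np.cos(a)])
    D=C[...,:2]-p0[:2]; X=D@ex*1000; Y=D@ey*1000; Z=(C[...,2]-p0[2])*1000
    m=(d>0)&(abs(X)<20)&(Y<-10)&(Y>-70)&(Z>-32)&(Z<-5)
    hsv=cv2.cvtColor(im,cv2.COLOR_BGR2HSV); m&=(hsv[...,1]>60)
    n,l,st,_=cv2.connectedComponentsWithStats(m.astype(np.uint8)); 
    if n<2: print('none'); return
    i=1+np.argmax(st[1:,4]); q=l==i; x,y,z=X[q],Y[q],Z[q]
    print('held n',q.sum(),'end y',np.percentile(y,1).round(1),'x',[(b,np.median(x[abs(y-b)<2]).round(1)) for b in range(-40,-15,5) if (abs(y-b)<2).sum()>5],'ztop',np.percentile(z,[50,90]).round(1),'ee',p0.round(4),'moved',(p0-np.array(s['ee_pos'])).round(4),'gap',round(float(s2['finger_gap']),4))
E
python3 - <<'E'
from h import *
held(); plan([.639,.013,.10],1.8)
E
```

```text
held n 1786 end y -42.9 x [(-40, np.float64(-0.3)), (-35, np.float64(-0.8)), (-30, np.float64(-0.3)), (-25, np.float64(-0.8)), (-20, np.float64(-0.8))] ztop [-19.7 -18.6] ee [ 0.6519 -0.207   0.1107] moved [-0.0003  0.0001 -0.0006] gap 0.0152
now [0.6519, -0.207, 0.1107] head 12.9 gap 0.0152 F [-0.7, -0.2, 0.1] t 12.55 q7 0.09
twist 0.1937 rows 2 each 0.0969
offset cm [-0.6, -22.03, 1.07] rows 6 each [-0.099, -3.672, 0.178]
```

View pics/wh.png

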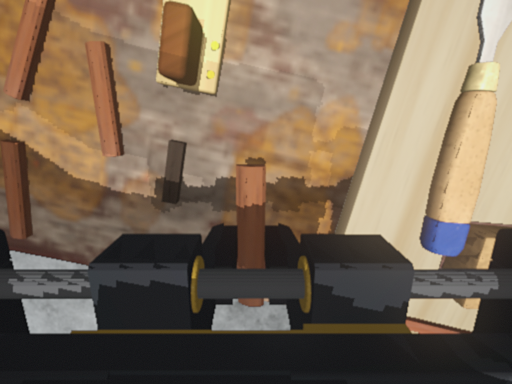

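>>> send_rows(fingers=[1,1,1,1,1,1,1,1], offset=[[0,0,-2],[0,0,-2],[-0.5,-3.6,0],[-0.5,-3.6,0],[-0.5,-3.6,0],[-0.5,-3.6,0],[-0.5,-3.6,0],[-0.5,-3.0,0]], twist=[0.097,0.097,0,0,0,0,0,0])

```text
clock: 13.22
ee_pos: [0.6149, 0.005, 0.1506]
tool_rot: [1.0, 0.016, -0.001, -0.001]
wrist_force: [0.9, -0.5, 0.5]
finger_gap: 0.015
```

>>> send_rows(fingers=[1,1,1], offset=[[0,0,0],[0,0,0],[0,0,0]], twist=[0,0,0])

```text
clock: 13.47
ee_pos: [0.6159, 0.0008, 0.1509]
tool_rot: [1.0, 0.015, -0.001, 0.001]
wrist_force: [0.8, -0.3, -1.0]
finger_gap: 0.0153
```

```bash
python3 - <<'E'
from h import *
plan([.639,.013,.10],1.8)
im,d,p=snap('wrist','w9'); K=p['K'];T=p['world_from_camera']
o=ortho(im,K,T,0.012,0.47,0.68,-0.14,0.10,.4); cv2.imwrite('pics/o9.png',grid(o,.68,.10,.4,.02))
plan([.639,.013,.10],1.8)
E
```

```text
now [0.6159, 0.0008, 0.1509] head 1.76 gap 0.0153 F [0.8, -0.3, -1.0] t 13.47 q7 -0.38
twist -0.0008 rows 1 each -0.0008
offset cm [2.34, -1.15, 5.09] rows 2 each [1.172, -0.573, 2.545]
now [0.6162, -0.0001, 0.151] head 1.66 gap 0.0151 F [-0.1, -0.6, 0.4] t 13.52 q7 -0.38
twist -0.0024 rows 1 each -0.0024
offset cm [2.32, -1.24, 5.1] rows 2 each [1.161, -0.621, 2.552]
```

View pics/o9.png

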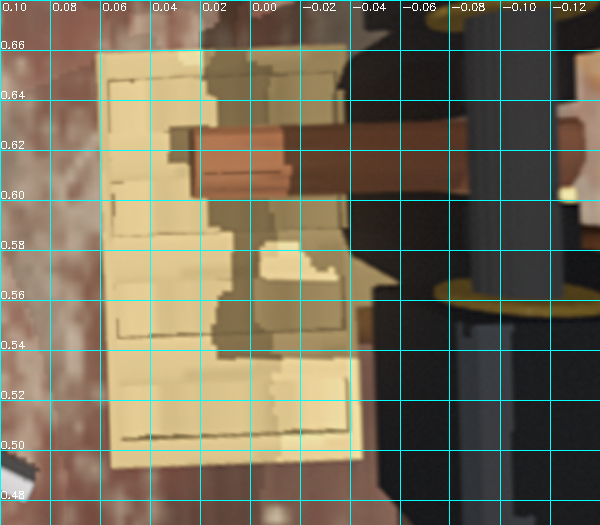

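```bash
python3 - <<'E'
from h import *
plan([.6399,.0103,.055],2.0)
E
```

```text
now [0.6162, -0.0001, 0.151] head 1.66 gap 0.0151 F [-0.1, -0.6, 0.4] t 13.52 q7 -0.38
twist -0.0059 rows 1 each -0.0059
offset cm [2.41, -0.96, 9.6] rows 3 each [0.802, -0.32, 3.202]
```

>>> send_rows(fingers=[1,1,1,1,1,1,1], offset=[[1.2,-0.5,2],[1.2,-0.45,2.5],[0,0,2.5],[0,0,1.8],[0,0,0.8],[0,0,0],[0,0,0]], twist=[-0.005,0,0,0,0,0,0])

```text
clock: 14.1
ee_pos: [0.6403, 0.0109, 0.056]
tool_rot: [1.0, 0.017, -0.0, 0.0]
wrist_force: [0.9, 0.4, 0.5]
finger_gap: 0.0151
```

```bash
python3 - <<'E'
from h import *
plan([.6399,.0103,.0374],2.0)
E
```

```text
now [0.6403, 0.0109, 0.056] head 1.97 gap 0.0151 F [0.9, 0.4, 0.5] t 14.1 q7 -0.42
twist -0.0005 rows 1 each -0.0005
offset cm [-0.04, 0.06, 1.86] rows 1 each [-0.039, 0.063, 1.862]
```

>>> send_rows(fingers=[1,1,1,1], offset=[[0,0,1.0],[0,0,0.6],[0,0,0.3],[0,0,0]], twist=[0,0,0,0])

```text
clock: 14.43
ee_pos: [0.6403, 0.0121, 0.0375]
tool_rot: [1.0, 0.018, 0.0, 0.0]
wrist_force: [0.1, -0.1, -1.0]
finger_gap: 0.0153
```

>>> send_rows(fingers=[1,2.4,2.4,2.4,2.4,2.4,2.4], offset=[[0,0.1,0.1],[0,0,0],[0,0,0],[0,0,-1],[0,0,-3],[0,0,-3.5],[0,0,-3]], twist=[0,0,0,0,0,0,0])

```text
clock: 15.02
ee_pos: [0.6402, 0.0112, 0.143]
tool_rot: [1.0, 0.018, 0.0, 0.0]
wrist_force: [1.1, -0.2, 0.4]
finger_gap: 0.0239
```

```bash
python3 - <<'E'
from h import *
plan([.60,.010,.15],2.0)
im,d,p=snap('wrist','w10'); 
plan([.5205,-.1555,.10],13.5)
E
```

```text
now [0.6402, 0.0112, 0.143] head 2.07 gap 0.0239 F [1.1, -0.2, 0.4] t 15.02 q7 -0.38
twist 0.0012 rows 1 each 0.0012
offset cm [-4.02, -0.02, -0.7] rows 2 each [-2.011, -0.012, -0.35]
now [0.6438, 0.0117, 0.1492] head 2.03 gap 0.0241 F [0.6, 0.2, 2.9] t 15.07 q7 -0.38
twist -0.2001 rows 2 each -0.1001
offset cm [-15.9, 13.38, 4.92] rows 6 each [-2.65, 2.23, 0.82]
```

View pics/w10.png

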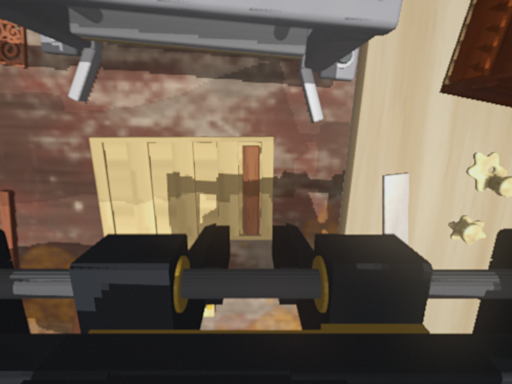

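```bash
cat >> h.py <<'E'
def onboard(out='wb',cam='wrist'):
    im,d,p=snap(cam,out); K=p['K'];T=p['world_from_camera']
    C=cloud(d,K,T)
    m=(d>0)&(C[...,0]>.48)&(C[...,0]<.68)&(C[...,1]>-.045)&(C[...,1]<.06)
    hsv=cv2.cvtColor(im,cv2.COLOR_BGR2HSV); m&=(C[...,2]>.0145)&(C[...,2]<.035)
    n,l,st,_=cv2.connectedComponentsWithStats(m.astype(np.uint8),connectivity=4)
    for i in range(1,n):
        if st[i,4]<40: continue
        P=C[l==i]*1000; c,(w,h),a=cv2.minAreaRect(P[:,:2].astype(np.float32))
        A=np.c_[P[:,:2]-P[:,:2].mean(0),np.ones(len(P))]; k=np.linalg.lstsq(A,P[:,2],rcond=None)[0]
        print('piece',np.round(c,1),round(w,1),round(h,1),round(a,1),'z',k[2].round(1),'tilt',k[:2].round(3),len(P))
E
python3 - <<'E'
from h import *
onboard('w11')
E
```

```text
piece [640.6  12.1] 13.0 84.5 2.2 z 15.9 tilt [0.034 0.001] 1048
```

>>> send_rows(fingers=[3.5,3.5,3.5,3.5,3.5,3.5,3.5,3.5], offset=[[0,0,0],[0,0,0],[-2.65,2.2,0],[-2.65,2.2,0],[-2.65,2.2,0],[-2.65,2.3,1.5],[-2.65,2.3,1.5],[-2.65,2.2,1.5]], twist=[-0.1,-0.1,0,0,0,0,0,0])

```text
clock: 15.78
ee_pos: [0.5159, -0.1577, 0.0958]
tool_rot: [0.993, 0.118, 0.0, 0.0]
wrist_force: [0.2, -1.8, -1.2]
finger_gap: 0.0353
```

```bash
python3 - <<'E'
from h import *
plan([.5205,-.1555,.10],13.5)
im,d,p=snap('wrist','w12'); K=p['K'];T=p['world_from_camera']
for r in rects(im,d,K,T,.47,.57,-.22,-.07,.004,.015): print(r)
im,d,p=snap('top','t12'); print('top')
for r in rects(im,d,p['K'],p['world_from_camera'],.34,.70,-.30,.0,.004,.015): print(r)
plan([.5205,-.1555,.0265],13.5)
E
```

```text
now [0.5159, -0.1577, 0.0958] head 13.51 gap 0.0353 F [0.2, -1.8, -1.2] t 15.78 q7 -0.11
twist 0.0002 rows 1 each 0.0002
offset cm [0.5, -0.11, -0.42] rows 1 each [0.503, -0.109, -0.415]
(array([ 559.4, -105.5]), 70.9, 21.4, -89.8, 'mean', array([ 558.6, -102. ], dtype=float32), 'pca', np.float32(89.1), 'z', 7.1, 2521)
(array([ 512.4, -163.9]), 85.2, 14.2, -77.0, 'mean', array([ 512.1, -162. ], dtype=float32), 'pca', np.float32(-76.6), 'z', 5.8, 1647)
top
(array([576.6, -66. ]), 169.2, 132.0, 0.1, 'mean', array([571.5, -39.3], dtype=float32), 'pca', np.float32(-7.6), 'z', 11.0, 1526)
(array([ 515.9, -139.3]), 51.6, 16.1, -75.7, 'mean', array([ 515.7, -139. ], dtype=float32), 'pca', np.float32(-75.9), 'z', 9.2, 144)
(array([ 461. , -125.9]), 84.9, 18.5, 76.9, 'mean', array([ 459.6, -125.3], dtype=float32), 'pca', np.float32(76.5), 'z', 9.5, 243)
(array([ 454.5, -275.5]), 25.6, 15.7, -84.4, 'mean', array([ 454.5, -275.3], dtype=float32), 'pca', np.float32(-87.7), 'z', 9.5, 73)
(array([392.5, -64.3]), 126.5, 8.7, 83.5, 'mean', array([392.2, -64.6], dtype=float32), 'pca', np.float32(83.6), 'z', 6.9, 198)
(array([ 383.4, -217.3]), 142.4, 14.1, 86.8, 'mean', array([ 382.2, -217.4], dtype=float32), 'pca', np.float32(86.8), 'z', 8.3, 360)
now [0.51, -0.1631, 0.0937] head 13.01 gap 0.0348 F [-0.4, -0.4, 0.0] t 15.88 q7 -0.11
twist -0.0085 rows 1 each -0.0085
offset cm [1.2, -0.5, 6.72] rows 2 each [0.6, -0.248, 3.358]
```

>>> send_rows(squeeze=25, fingers=[3.5,3.5,3.5,3.5], offset=[[1.15,-0.5,0],[0,0,2.5],[0,0,0],[0,0,0]], twist=[0,0,0,0])

```text
clock: 16.22
ee_pos: [0.5275, -0.1468, 0.0707]
tool_rot: [0.993, 0.119, -0.0, -0.001]
wrist_force: [-0.2, 0.7, 0.3]
finger_gap: 0.0352
```

```bash
python3 - <<'E'
from h import *
plan([.5205,-.1555,.0265],13.5)
im,d,p=snap('wrist','w13'); K=p['K'];T=p['world_from_camera']
for r in rects(im,d,K,T,.47,.57,-.22,-.07,.004,.015): print(r)
plan([.5205,-.1555,.0265],13.5)
E
```

```text
now [0.5275, -0.1468, 0.0707] head 13.67 gap 0.0352 F [-0.2, 0.7, 0.3] t 16.22 q7 -0.13
twist 0.0029 rows 1 each 0.0029
offset cm [-0.89, 0.68, 4.42] rows 2 each [-0.444, 0.34, 2.212]
(array([ 474. , -102.2]), 35.1, 8.0, 89.8, 'mean', array([473. , -97.5], dtype=float32), 'pca', np.float32(83.5), 'z', 9.4, 435)
(array([ 563.7, -101.2]), 62.4, 12.5, -89.9, 'mean', array([563.6, -98.6], dtype=float32), 'pca', np.float32(-88.8), 'z', 11.8, 1807)
(array([ 520.1, -153. ]), 79.1, 16.0, -76.0, 'mean', array([ 519.6, -150.1], dtype=float32), 'pca', np.float32(-76.0), 'z', 9.4, 2282)
now [0.5277, -0.1473, 0.0714] head 13.63 gap 0.035 F [-0.5, 0.1, -0.1] t 16.27 q7 -0.13
twist 0.0022 rows 1 each 0.0022
offset cm [-0.89, 0.63, 4.49] rows 2 each [-0.446, 0.314, 2.243]
```

>>> send_rows(fingers=[3.5,3.5,3.5,3.5,1,1,1,1], offset=[[-0.9,0.65,1.0],[0,0,2.0],[0,0,1.5],[0,0,0],[0,0,0],[0,0,0],[0,0,0],[0,0,0]], twist=[0,0,0,0,0,0,0,0])

```text
clock: 16.93
ee_pos: [0.5206, -0.1571, 0.0272]
tool_rot: [0.993, 0.118, 0.001, 0.0]
wrist_force: [0.2, -0.3, 3.7]
finger_gap: 0.0156
```

>>> send_rows(fingers=[1,1,1,1,1,1,1,1], offset=[[0,0,0],[0,0,-3.5],[0,0,-3.5],[0,0,-3.5],[0,0,-1.5],[0,0,0],[0,0,0],[0,0,0]], twist=[0,0,0,0,0,0,0,0])

```text
clock: 17.6
ee_pos: [0.5189, -0.1572, 0.1453]
tool_rot: [0.993, 0.118, -0.001, -0.0]
wrist_force: [0.1, 0.4, -1.4]
finger_gap: 0.0156
```

```bash
python3 - <<'E'
from h import *
held('wh2'); plan([.5989,.009,.14],2.0)
E
```

```text
held n 1893 end y -44.1 x [(-40, np.float64(-0.7)), (-35, np.float64(-0.2)), (-30, np.float64(-0.2)), (-25, np.float64(-0.2)), (-20, np.float64(-0.8))] ztop [-18.4 -17.3] ee [ 0.5187 -0.1571  0.1449] moved [-0.0002  0.0001 -0.0004] gap 0.0155
now [0.5187, -0.1571, 0.1449] head 13.52 gap 0.0155 F [-0.4, -0.2, -0.5] t 17.65 q7 -0.06
twist 0.2011 rows 2 each 0.1006
offset cm [8.59, -16.32, 0.49] rows 5 each [1.719, -3.265, 0.097]
```

>>> send_rows(fingers=[1,1,1,1,1,1,1,1], offset=[[0,0,0],[0,0,0],[1.7,-3.25,0],[1.7,-3.25,0],[1.7,-3.25,0],[1.7,-3.25,0],[1.75,-3.2,0],[0,0,0]], twist=[0.1,0.1,0,0,0,0,0,0])

```text
clock: 18.32
ee_pos: [0.6018, 0.0189, 0.1451]
tool_rot: [1.0, 0.023, 0.002, -0.004]
wrist_force: [1.0, 0.5, -0.3]
finger_gap: 0.0154
```

>>> send_rows(fingers=[1,1,1,1,1,1], offset=[[0,0,2],[0,0,3],[0,0,2.5],[0,0,1],[0,0,0],[0,0,0]], twist=[0,0,0,0,0,0])

```text
clock: 18.82
ee_pos: [0.5988, 0.0079, 0.0604]
tool_rot: [1.0, 0.018, -0.001, 0.0]
wrist_force: [0.1, 0.5, -0.3]
finger_gap: 0.0151
```

```bash
python3 - <<'E'
from h import *
plan([.5989,.0078,.0362],2.0)
E
```

```text
now [0.5988, 0.0079, 0.0604] head 2.07 gap 0.0151 F [0.1, 0.5, -0.3] t 18.82 q7 -0.46
twist 0.0013 rows 1 each 0.0013
offset cm [0.01, 0.01, 2.42] rows 1 each [0.008, 0.009, 2.421]
```

>>> send_rows(fingers=[1,1,1,1,2.3,2.3,2.3], offset=[[0,0,1.2],[0,0,0.9],[0,0,0.4],[0,0,0],[0,0,0],[0,0,0],[0,0,0]], twist=[0,0,0,0,0,0,0])

```text
clock: 19.4
ee_pos: [0.5994, 0.0078, 0.0362]
tool_rot: [1.0, 0.018, 0.0, 0.0]
wrist_force: [0.2, 0.6, 0.0]
finger_gap: 0.023
```

>>> send_rows(fingers=[2.3,2.3,2.3,2.3,3.5,3.5,3.5], offset=[[0,0,-1],[0,0,-2.5],[0,0,-3.5],[0,0,-3.5],[0,0,0],[0,0,0],[0,0,0]], twist=[0,0,0,0,0,0,0])

```text
clock: 19.98
ee_pos: [0.599, 0.0076, 0.1412]
tool_rot: [1.0, 0.018, -0.0, 0.0]
wrist_force: [-0.2, 0.0, -0.4]
finger_gap: 0.0346
```

```bash
python3 - <<'E'
from h import *
onboard('w14')
plan([.460,-.1255,.14],-13.2)
E
```

```text
piece [639.2  16.4] 15.6 76.8 2.0 z 16.9 tilt [0.104 0.004] 1264
piece [598.1   9.2] 15.1 84.9 2.5 z 17.0 tilt [0.091 0.004] 1373
now [0.5985, 0.0075, 0.1404] head 2.06 gap 0.0355 F [-0.1, -0.8, 0.6] t 20.03 q7 -0.42
twist 0.2663 rows 3 each 0.0888
offset cm [-10.44, 16.12, 0.04] rows 6 each [-1.74, 2.686, 0.006]
```

View pics/w14.png

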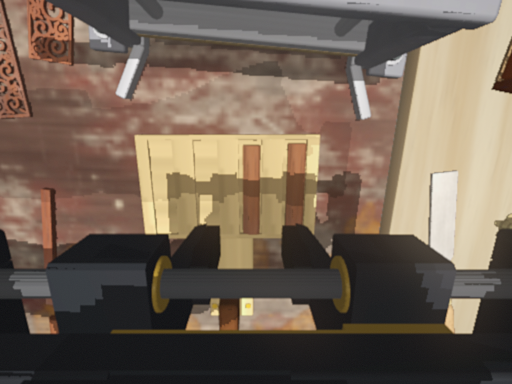

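>>> send_rows(fingers=[3.5,3.5,3.5,3.5,3.5,3.5,3.5,3.5], offset=[[0,0,0],[0,0,0],[0,0,0],[-2.6,4.0,0],[-2.6,4.0,0],[-2.6,4.0,0],[-2.6,4.1,0],[0,0,0]], twist=[0.089,0.089,0.088,0,0,0,0,0])

```text
clock: 20.7
ee_pos: [0.4697, -0.1151, 0.1394]
tool_rot: [0.993, -0.12, -0.007, 0.004]
wrist_force: [-1.3, 0.1, -0.5]
finger_gap: 0.0351
```

>>> send_rows(fingers=[3.5,3.5,3.5,3.5], offset=[[0,0,3.5],[0,0,3.5],[0,0,0],[0,0,0]], twist=[0,0,0,0])

```text
clock: 21.03
ee_pos: [0.4774, -0.1073, 0.0692]
tool_rot: [0.993, -0.114, -0.003, 0.0]
wrist_force: [-1.7, -1.0, 0.7]
finger_gap: 0.0353
```

```bash
python3 - <<'E'
from h import *
im,d,p=snap('wrist','w15'); K=p['K'];T=p['world_from_camera']
for r in rects(im,d,K,T,.42,.50,-.2,-.05,.004,.015): print(r)
im,d,p=snap('top','t15'); print('top')
for r in rects(im,d,p['K'],p['world_from_camera'],.34,.70,-.30,.0,.004,.015): print(r)
plan([.460,-.1255,.0265],-13.2)
E
```

```text
(array([445.7, -86.9]), 49.7, 16.3, 76.8, 'mean', array([447.1, -83.5], dtype=float32), 'pca', np.float32(75.3), 'z', 10.2, 1451)
top
(array([577.8, -44. ]), 167.2, 87.8, 0.1, 'mean', array([569.6, -32.5], dtype=float32), 'pca', np.float32(-4.6), 'z', 11.1, 1288)
(array([ 436.7, -110.1]), 36.2, 11.1, 76.5, 'mean', array([ 436.7, -109.6], dtype=float32), 'pca', np.float32(75.9), 'z', 9.4, 77)
(array([392.1, -63. ]), 124.2, 9.7, 83.3, 'mean', array([392.4, -63.2], dtype=float32), 'pca', np.float32(83.3), 'z', 6.8, 195)
now [0.4796, -0.1076, 0.0718] head -13.16 gap 0.0351 F [0.1, -0.5, 0.4] t 21.13 q7 -0.55
twist 0.0008 rows 1 each 0.0008
offset cm [-1.5, 2.19, 4.53] rows 2 each [-0.751, 1.095, 2.265]
```

View pics/w15.png

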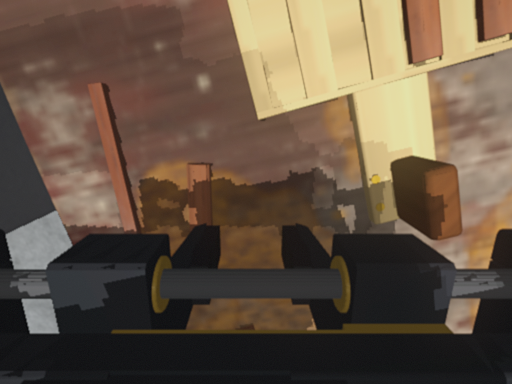

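View pics/t15.png

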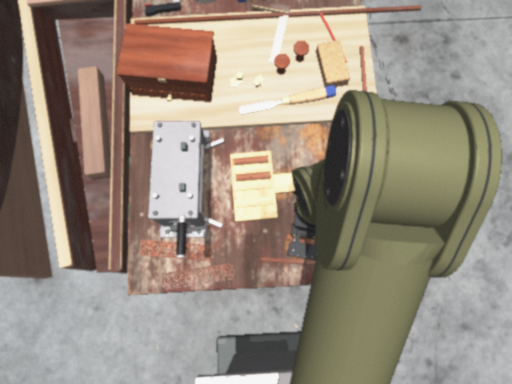

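```bash
python3 - <<'E'
from h import *
plan([.4417,-.1041,.065],-13.2)
E
```

```text
now [0.4796, -0.1076, 0.0718] head -13.16 gap 0.0351 F [0.1, -0.5, 0.4] t 21.13 q7 -0.55
twist 0.0008 rows 1 each 0.0008
offset cm [-3.77, 0.52, 0.68] rows 2 each [-1.886, 0.262, 0.34]
```

>>> send_rows(fingers=[3.5,3.5,3.5,3.5], offset=[[-1.9,0.25,0],[-1.9,0.25,0],[0,0,0],[0,0,0]], twist=[0,0,0,0])

```text
clock: 21.47
ee_pos: [0.4418, -0.1041, 0.0727]
tool_rot: [0.993, -0.115, 0.001, 0.0]
wrist_force: [1.0, -0.8, -0.3]
finger_gap: 0.0351
```

```bash
python3 - <<'E'
from h import *
im,d,p=snap('wrist','w16'); K=p['K'];T=p['world_from_camera']
for r in rects(im,d,K,T,.40,.50,-.2,-.05,.004,.015): print(r)
plan([.4417,-.1041,.0265],-13.2)
E
```

```text
(array([ 441.2, -104.2]), 85.1, 16.0, 76.5, 'mean', array([ 442. , -101.5], dtype=float32), 'pca', np.float32(76.6), 'z', 8.6, 2455)
now [0.443, -0.1041, 0.0724] head -13.17 gap 0.0349 F [1.1, -0.1, 0.1] t 21.52 q7 -0.57
twist 0.0005 rows 1 each 0.0005
offset cm [-0.13, 0.03, 4.59] rows 2 each [-0.064, 0.015, 2.296]
```

View pics/w16.png

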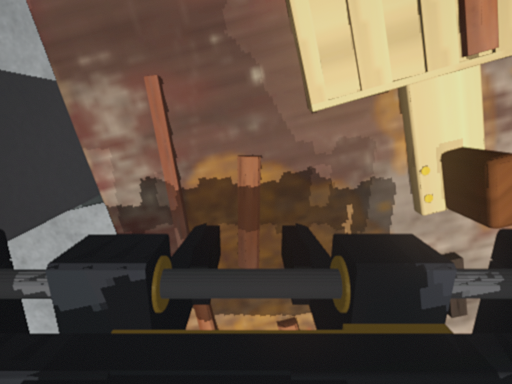

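>>> send_rows(fingers=[3.5,3.5,3.5,3.5,1,1,1,1], offset=[[0,0,2.0],[0,0,1.8],[0,0,0.8],[0,0,0],[0,0,0],[0,0,0],[0,0,0],[0,0,0]], twist=[0,0,0,0,0,0,0,0])

```text
clock: 22.18
ee_pos: [0.4434, -0.105, 0.0408]
tool_rot: [0.993, -0.115, -0.002, 0.0]
wrist_force: [-0.3, -0.2, 0.3]
finger_gap: 0.0112
```

>>> send_rows(fingers=[1,1,1,1,1,1,1,1], offset=[[0,0,0],[0,0,-3.5],[0,0,-3.5],[0,0,-3.5],[0,0,-1.5],[0,0,0],[0,0,0],[0,0,0]], twist=[0,0,0,0,0,0,0,0])

```text
clock: 22.85
ee_pos: [0.443, -0.1051, 0.1596]
tool_rot: [0.993, -0.115, -0.003, 0.001]
wrist_force: [0.2, -0.2, 0.4]
finger_gap: 0.0103
```

```bash
python3 - <<'E'
from h import *
held('wh3'); plan([.5169,.0064,.12],2.0)
E
```

```text
held n 17 end y -10.5 x [] ztop [-18.2 -15.2] ee [ 0.4428 -0.105   0.1593] moved [-0.0002  0.0001 -0.0003] gap 0.0101
now [0.4428, -0.105, 0.1593] head -13.17 gap 0.0101 F [0.3, 0.9, 0.5] t 22.9 q7 -0.81
twist -0.2647 rows 3 each -0.0882
offset cm [7.79, -10.87, 3.93] rows 4 each [1.948, -2.718, 0.983]
```

>>> send_rows(fingers=[3.5,3.5,3.5,3.5,3.5,3.5,3.5,3.5], offset=[[0,0,1.5],[0,0,1.5],[0,0,1.5],[0,0,1.5],[0,0,1.5],[0,0,1.5],[0,0,1.5],[0,0,0]], twist=[0,0,0,0,0,0,0,0])

```text
clock: 23.57
ee_pos: [0.4414, -0.1041, 0.0524]
tool_rot: [0.994, -0.113, -0.006, 0.001]
wrist_force: [-0.0, 0.3, -0.4]
finger_gap: 0.0351
```

```bash
python3 - <<'E'
from h import *
plan([.4417,-.1041,.027],-13.2); s=readout.observe(); print(np.round(s['qpos'],2))
E
```

```text
now [0.4414, -0.1041, 0.0524] head -13.03 gap 0.0351 F [-0.0, 0.3, -0.4] t 23.57 q7 -1.03
twist 0.0029 rows 1 each 0.0029
offset cm [0.03, -0.01, 2.54] rows 1 each [0.033, -0.008, 2.538]
[ 0.2   0.89 -0.11  2.2   0.93  0.11 -1.03]
```

>>> send_rows(fingers=[3.5,3.5,3.5,3.5,3.5,3.5,3.5,3.5], offset=[[0,0,0.4],[0,0,0.4],[0,0,0.4],[0,0,0.4],[0,0,0.4],[0,0,0.4],[0,0,0.2],[0,0,0]], twist=[0,0,0,0,0,0,0,0])

```text
clock: 24.23
ee_pos: [0.443, -0.105, 0.0298]
tool_rot: [0.993, -0.115, -0.003, 0.0]
wrist_force: [-0.2, 0.4, -0.0]
finger_gap: 0.0351
```

```bash
python3 - <<'E'
from h import *
plan([.4417,-.1041,.027],-13.2); s=readout.observe(); print(np.round(s['qpos'],2))
E
```

```text
now [0.443, -0.105, 0.0298] head -13.15 gap 0.0351 F [-0.2, 0.4, -0.0] t 24.23 q7 -1.54
twist 0.0009 rows 1 each 0.0009
offset cm [-0.15, -0.06, 0.28] rows 1 each [-0.146, -0.055, 0.277]
[ 0.17  0.94 -0.05  2.2   1.44  0.04 -1.54]
```

>>> send_rows(squeeze=12, fingers=[1,1,1,1,1,1,1,1], offset=[[0,0,0],[0,0,0],[0,0,0],[0,0,0],[0.6,0,0],[0.6,0,0],[0.6,0,0],[0.6,0,0]], twist=[0,0,0,0,0,0,0,0])

```text
clock: 24.9
ee_pos: [0.4656, -0.1105, 0.0301]
tool_rot: [0.993, -0.115, -0.003, 0.0]
wrist_force: [-1.6, 0.9, 2.7]
finger_gap: 0.0155
```

```bash
python3 - <<'E'
from h import *
plan([.4417,-.1041,.027],-13.2); s=readout.observe(); print(np.round(s['qpos'],2))
E
```

```text
now [0.4656, -0.1105, 0.0301] head -13.19 gap 0.0155 F [-1.6, 0.9, 2.7] t 24.9 q7 -1.24
twist 0.0002 rows 1 each 0.0002
offset cm [-2.48, -0.08, 0.31] rows 1 each [-2.476, -0.077, 0.305]
[ 0.29  0.95 -0.25  2.13  1.16  0.23 -1.24]
```

>>> send_rows(squeeze=25, fingers=[1,1,3,3,3,3,1,1], offset=[[0.8,0,0],[0,0,0],[0,0,0],[0,0,0],[0,0,0.3],[0,0,0],[0,0,0],[0,0,0]], twist=[0,0,0,0,0,0,0,0])

```text
clock: 25.57
ee_pos: [0.4739, -0.112, 0.0265]
tool_rot: [0.993, -0.114, -0.003, 0.0]
wrist_force: [0.2, 0.6, 0.6]
finger_gap: 0.0187
```

>>> send_rows(fingers=[1,1,1,1,1,1,1,1], offset=[[0,0,0],[0,0,0],[0,0,-1],[0,0,-2.5],[0,0,-3],[0,0,-3],[0,0,0],[0,0,0]], twist=[0,0,0,0,0,0,0,0])

```text
clock: 26.23
ee_pos: [0.4754, -0.1126, 0.1229]
tool_rot: [0.993, -0.115, -0.001, 0.0]
wrist_force: [-0.1, -0.0, -1.4]
finger_gap: 0.0152
```

```bash
python3 - <<'E'
from h import *
held('wh3'); plan([.5579,.0078,.12],2.0); s=readout.observe(); print(np.round(s['qpos'],2))
E
```

```text
held n 1777 end y -42.0 x [(-40, np.float64(-0.0)), (-35, np.float64(-0.0)), (-30, np.float64(-0.0)), (-25, np.float64(-0.6)), (-20, np.float64(-0.0))] ztop [-17.8 -16.7] ee [ 0.4746 -0.1126  0.1218] moved [-0.0008 -0.     -0.0011] gap 0.0153
now [0.4746, -0.1126, 0.1218] head -13.21 gap 0.0153 F [-1.1, -0.5, -0.6] t 26.28 q7 -0.97
twist -0.2654 rows 3 each -0.0885
offset cm [8.75, -11.74, 0.18] rows 4 each [2.187, -2.936, 0.046]
[ 0.47  0.81 -0.55  2.07  0.87  0.51 -0.97]
```

View pics/wh3.png

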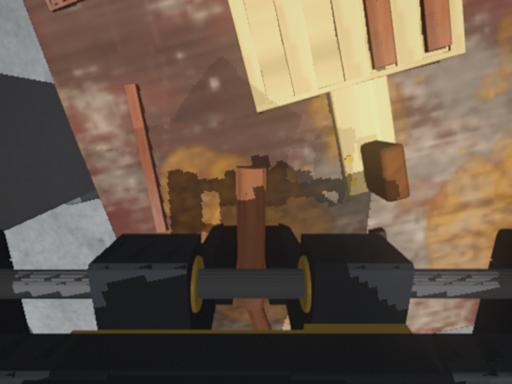

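>>> send_rows(fingers=[1,1,1,1,1,1,1,1], offset=[[0,0,0],[0,0,0],[0,0,0],[2.2,-2.95,0],[2.2,-2.95,0],[2.2,-2.95,0],[2.1,-2.95,0],[0,0,0]], twist=[-0.089,-0.089,-0.088,0,0,0,0,0])

```text
clock: 26.95
ee_pos: [0.5608, 0.0182, 0.1207]
tool_rot: [1.0, 0.022, -0.0, -0.004]
wrist_force: [1.0, 0.8, 0.8]
finger_gap: 0.0159
```

>>> send_rows(fingers=[1,1,1,1,1], offset=[[0,0,3],[0,0,3],[0,0,0],[0,0,0],[0,0,0]], twist=[0,0,0,0,0])

```text
clock: 27.37
ee_pos: [0.5568, 0.009, 0.0614]
tool_rot: [1.0, 0.018, -0.003, -0.0]
wrist_force: [0.0, 0.1, -0.5]
finger_gap: 0.0154
```

```bash
python3 - <<'E'
from h import *
held('wh3');plan([.5579,.0080,.036],2.0)
E
```

```text
held n 1791 end y -42.1 x [(-40, np.float64(-0.2)), (-35, np.float64(-0.2)), (-30, np.float64(-0.4)), (-25, np.float64(-0.2)), (-20, np.float64(-0.7))] ztop [-17.7 -16.6] ee [0.5574 0.0091 0.0621] moved [0.0006 0.0001 0.0007] gap 0.0155
now [0.5574, 0.0091, 0.0621] head 2.07 gap 0.0155 F [-0.0, 0.4, -0.7] t 27.42 q7 -0.93
twist 0.0012 rows 1 each 0.0012
offset cm [0.05, 0.11, 2.61] rows 1 each [0.045, 0.109, 2.61]
```

>>> send_rows(fingers=[1,1,1,1,2.3,2.3,2.3], offset=[[0.05,0.1,1.2],[0,0,1.0],[0,0,0.45],[0,0,0],[0,0,0],[0,0,0],[0,0,0]], twist=[0,0,0,0,0,0,0])

```text
clock: 28.0
ee_pos: [0.5554, 0.0076, 0.0346]
tool_rot: [1.0, 0.018, -0.004, 0.001]
wrist_force: [-4.2, -1.0, 6.1]
finger_gap: 0.0229
```

>>> send_rows(fingers=[2.3,2.3,2.3,2.3,3.5,3.5,3.5], offset=[[0,0,-1],[0,0,-2.5],[0,0,-3.5],[0,0,-3.5],[0,0,0],[0,0,0],[0,0,0]], twist=[0,0,0,0,0,0,0])

```text
clock: 28.58
ee_pos: [0.5578, 0.0074, 0.1397]
tool_rot: [1.0, 0.018, -0.003, 0.0]
wrist_force: [0.2, -0.4, -1.0]
finger_gap: 0.0354
```

```bash
python3 - <<'E'
from h import *
onboard('w17')
plan([.4517,-.2455,.14],5.7)
E
```

```text
piece [639.5  12.7] 15.6 83.8 2.0 z 16.9 tilt [0.115 0.005] 1402
piece [556.6   7.2] 14.9 84.9 1.7 z 17.1 tilt [0.094 0.003] 1376
piece [598.3  15. ] 15.6 73.0 1.8 z 17.0 tilt [0.111 0.004] 1234
now [0.5573, 0.0073, 0.139] head 2.05 gap 0.0348 F [-0.4, -0.3, -0.9] t 28.63 q7 -0.81
twist -0.0636 rows 1 each -0.0636
offset cm [-13.02, 24.11, -0.1] rows 8 each [-1.628, 3.013, -0.013]
```

View pics/w17.png

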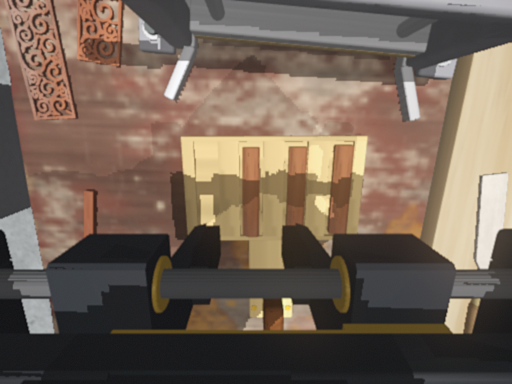

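>>> send_rows(fingers=[3.5,3.5,3.5,3.5,3.5,3.5,3.5,3.5], offset=[[0,0,0],[-1.6,3.0,0],[-1.6,3.0,0],[-1.6,3.0,0],[-1.6,3.0,0],[-1.6,3.0,0],[-1.7,3.0,0],[-1.7,3.0,0]], twist=[-0.064,0,0,0,0,0,0,0])

```text
clock: 29.3
ee_pos: [0.4638, -0.2137, 0.1389]
tool_rot: [0.999, 0.05, -0.004, -0.001]
wrist_force: [0.8, 0.4, 0.4]
finger_gap: 0.0353
```

>>> send_rows(fingers=[3.5,3.5,3.5,3.5,3.5], offset=[[-1.6,3.0,0],[0,0,3.5],[0,0,3.0],[0,0,0],[0,0,0]], twist=[0,0,0,0,0])

```text
clock: 29.72
ee_pos: [0.4508, -0.243, 0.0738]
tool_rot: [0.999, 0.051, -0.005, -0.001]
wrist_force: [1.0, -0.2, 0.5]
finger_gap: 0.0351
```

```bash
python3 - <<'E'
from h import *
im,d,p=snap('wrist','w18'); K=p['K'];T=p['world_from_camera']
for r in rects(im,d,K,T,.36,.52,-.31,-.14,.004,.015): print(r)
plan([.4517,-.2455,.0265],5.7); print(np.round(readout.observe()['qpos'],2))
E
```

```text
(array([ 384.3, -206.9]), 121.4, 13.8, 86.8, 'mean', array([ 385.7, -201.3], dtype=float32), 'pca', np.float32(86.8), 'z', 9.0, 3371)
(array([ 453.9, -245.6]), 85.3, 15.8, -84.6, 'mean', array([ 453.4, -242.1], dtype=float32), 'pca', np.float32(-84.7), 'z', 10.1, 2419)
now [0.4522, -0.2429, 0.0751] head 5.83 gap 0.0353 F [-0.1, -0.4, 0.7] t 29.77 q7 -0.49
twist 0.0022 rows 1 each 0.0022
offset cm [-0.07, 0.26, 4.86] rows 2 each [-0.036, 0.128, 2.432]
[ 0.75  0.92 -0.59  2.01  1.03  0.55 -0.49]
```

View pics/w18.png

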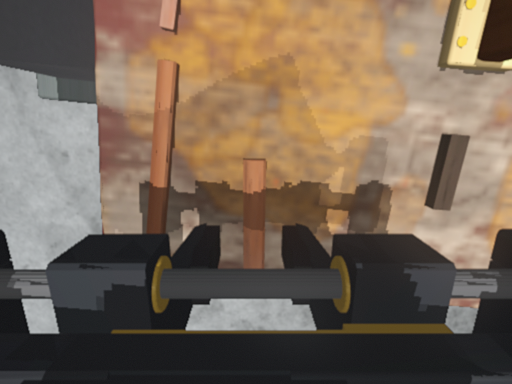

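>>> send_rows(fingers=[3.5,3.5,3.5,3.5,1,1,1,1], offset=[[0.1,0.25,2.5],[0,0,1.7],[0,0,0.7],[0,0,0],[0,0,0],[0,0,0],[0,0,0],[0,0,0]], twist=[0,0,0,0,0,0,0,0])

```text
clock: 30.43
ee_pos: [0.4539, -0.2464, 0.0274]
tool_rot: [0.999, 0.05, -0.002, 0.0]
wrist_force: [-0.2, 0.4, 5.9]
finger_gap: 0.0152
```

>>> send_rows(fingers=[1,1,1,1,1,1,1,1], offset=[[0,0,0],[0,0,-3.5],[0,0,-3.5],[0,0,-3.5],[0,0,-1.5],[0,0,0],[0,0,0],[0,0,0]], twist=[0,0,0,0,0,0,0,0])

```text
clock: 31.1
ee_pos: [0.453, -0.2465, 0.1455]
tool_rot: [0.999, 0.05, -0.003, -0.0]
wrist_force: [-0.3, -0.1, -0.8]
finger_gap: 0.0155
```

```bash
python3 - <<'E'
from h import *
held('wh4'); plan([.5169,.0064,.14],2.0)
im,d,p=snap('side','s19')
E
```

```text
held n 1849 end y -43.4 x [(-40, np.float64(-0.3)), (-35, np.float64(-0.3)), (-30, np.float64(-0.8)), (-25, np.float64(-0.8)), (-20, np.float64(-0.8))] ztop [-18.6 -17.5] ee [ 0.4529 -0.2463  0.1452] moved [-0.0001  0.0002 -0.0004] gap 0.0158
now [0.4529, -0.2463, 0.1452] head 5.73 gap 0.0158 F [0.1, -0.7, -0.2] t 31.15 q7 -0.34
twist 0.0651 rows 1 each 0.0651
offset cm [7.28, -25.03, 0.52] rows 7 each [1.04, -3.576, 0.074]
```

View pics/s19.png

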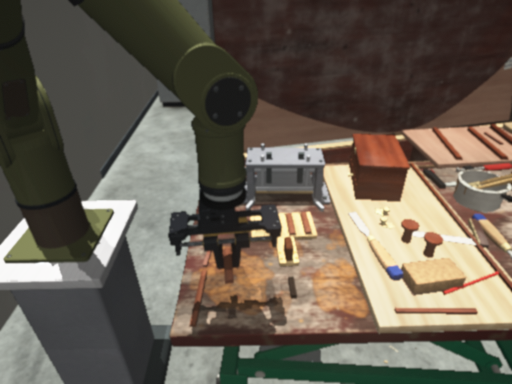

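>>> send_rows(fingers=[1,1,1,1,1,1,1,1], offset=[[0,0,0],[1.05,-3.6,0],[1.05,-3.6,0],[1.05,-3.6,0],[1.05,-3.6,0],[1.05,-3.6,0],[1.05,-3.6,0],[1.0,-3.5,0]], twist=[0.065,0,0,0,0,0,0,0])

```text
clock: 31.87
ee_pos: [0.5175, 0.0092, 0.1447]
tool_rot: [1.0, 0.018, -0.004, 0.0]
wrist_force: [0.7, 0.3, 0.1]
finger_gap: 0.0157
```

>>> send_rows(fingers=[1,1,1,1,1,1,1], offset=[[0,0,0],[0,0,2.5],[0,0,3],[0,0,2.5],[0,0,0],[0,0,0],[0,0,0]], twist=[0,0,0,0,0,0,0])

```text
clock: 32.45
ee_pos: [0.5176, 0.0074, 0.0664]
tool_rot: [1.0, 0.018, -0.003, -0.0]
wrist_force: [0.1, 0.2, -0.6]
finger_gap: 0.0156
```

```bash
python3 - <<'E'
from h import *
held('wh4');plan([.5169,.0057,.036],2.0)
E
```

```text
held n 1844 end y -43.4 x [(-40, np.float64(-0.2)), (-35, np.float64(-0.2)), (-30, np.float64(-0.2)), (-25, np.float64(-0.2)), (-20, np.float64(-0.2))] ztop [-18.6 -17.5] ee [0.5181 0.0073 0.0669] moved [ 0.0005 -0.      0.0005] gap 0.0155
now [0.5181, 0.0073, 0.0669] head 2.01 gap 0.0155 F [0.7, -0.2, -0.9] t 32.5 q7 -1.02
twist 0.0002 rows 1 each 0.0002
offset cm [-0.13, 0.16, 3.09] rows 1 each [-0.126, 0.16, 3.087]
```

>>> send_rows(fingers=[1,1,1,1,1,2.3,2.3,2.3], offset=[[-0.1,0.15,1.2],[0,0,1.2],[0,0,0.5],[0,0,0.15],[0,0,0],[0,0,0],[0,0,0],[0,0,0]], twist=[0,0,0,0,0,0,0,0])

```text
clock: 33.17
ee_pos: [0.5168, 0.0056, 0.0359]
tool_rot: [1.0, 0.017, -0.002, -0.0]
wrist_force: [-0.2, 0.1, -0.1]
finger_gap: 0.0229
```

>>> send_rows(fingers=[2.3,2.3,2.3,2.3,3.5,3.5,3.5], offset=[[0,0,-1],[0,0,-2.5],[0,0,-3.5],[0,0,-3.5],[0,0,-3],[0,0,0],[0,0,0]], twist=[0,0,0,0,0,0,0])

```text
clock: 33.75
ee_pos: [0.5181, 0.0055, 0.172]
tool_rot: [1.0, 0.017, -0.001, -0.0]
wrist_force: [-0.7, -0.1, -0.6]
finger_gap: 0.0349
```

```bash
python3 - <<'E'
from h import *
im,d,p=snap('top','t20'); K=p['K'];T=p['world_from_camera']
onboard('w20')
plan([.58,-.10,.14],2.0)
o=cv2.imread('pics/w20.png'); im2,d2,K2,T2=load('w20')
cv2.imwrite('pics/o20.png',grid(ortho(im2,K2,T2,.015,.47,.68,-.14,.10,.4),.68,.10,.4,.02))
E
```

```text
piece [638.9  12.4] 16.6 84.8 2.3 z 16.7 tilt [0.087 0.002] 1128
piece [515.5   6.2] 14.6 84.3 2.4 z 17.0 tilt [0.099 0.003] 1107
piece [598.3   8.9] 15.3 84.9 2.0 z 16.8 tilt [0.095 0.002] 1121
piece [556.1   6.6] 15.5 84.5 2.0 z 16.9 tilt [0.098 0.004] 1125
now [0.5166, 0.0051, 0.1698] head 2.0 gap 0.0346 F [-0.5, -0.5, -0.2] t 33.85 q7 -0.82
twist -0.0 rows 1 each -0.0
offset cm [5.97, 10.72, 2.98] rows 4 each [1.493, 2.68, 0.744]
```

View pics/o20.png

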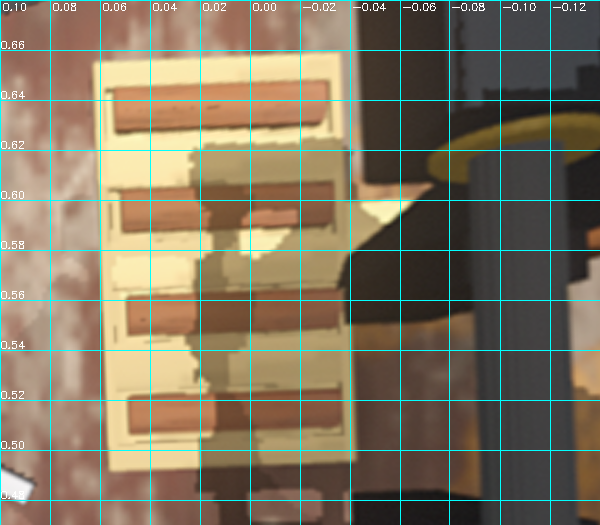

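View pics/t20.png

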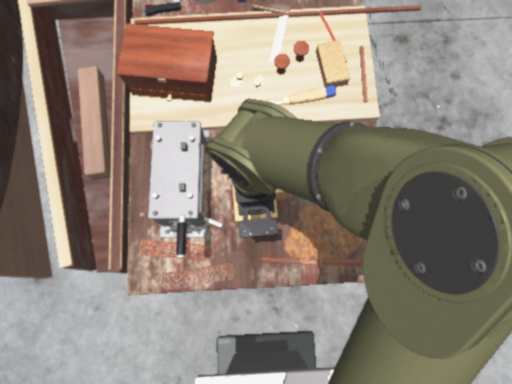

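```bash
python3 - <<'E'
from h import *
im,d,K,T=load('w20'); C=cloud(d,K,T)*1000
for cx,cy in [(638.9,12.4),(598.3,8.9),(556.4,6.8),(515.9,6.2)]:
    u=np.array([-.035,.9994]); D=C[...,:2]-[cx,cy]; a=D@u; b=D@np.array([.9994,.035])
    for lo,hi in [(-38,-20),(-20,0),(0,20),(20,38)]:
        m=(d>0)&(a>lo)&(a<hi)&(abs(b)<4); r=(d>0)&(a>lo)&(a<hi)&(abs(abs(b)-20.5)<6)
        print((lo,hi),np.median(C[...,2][m]).round(1),np.median(C[...,2][r]).round(1),end=' | ')
    print()
E
```

```text
(-38, -20) 17.1 10.2 | (-20, 0) 17.0 10.3 | (0, 20) 17.1 10.3 | (20, 38) 17.1 10.2 | 
(-38, -20) 17.2 10.4 | (-20, 0) 17.8 10.3 | (0, 20) 215.2 10.7 | (20, 38) 212.7 227.0 | 
(-38, -20) 17.3 10.5 | (-20, 0) 17.4 163.1 | (0, 20) 235.1 190.6 | (20, 38) 235.1 229.3 | 
(-38, -20) 17.4 10.4 | (-20, 0) 17.5 191.9 | (0, 20) 228.3 210.8 | (20, 38) 246.6 235.5 |
```

```bash
python3 - <<'E'
from h import *
for n in ['w20','w17','top0']:
    im,d,K,T=load(n)
    cv2.imwrite(f'pics/p_{n}.png',grid(ortho(im,K,T,.014,.46,.72,.04,.20,.4),.72,.20,.4,.02))
a=np.hstack([cv2.imread(f'pics/p_{n}.png')[:, :] for n in ['w20','top0']]); cv2.imwrite('pics/p.png',a)
E
```

```text
(no output)
```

View pics/p.png

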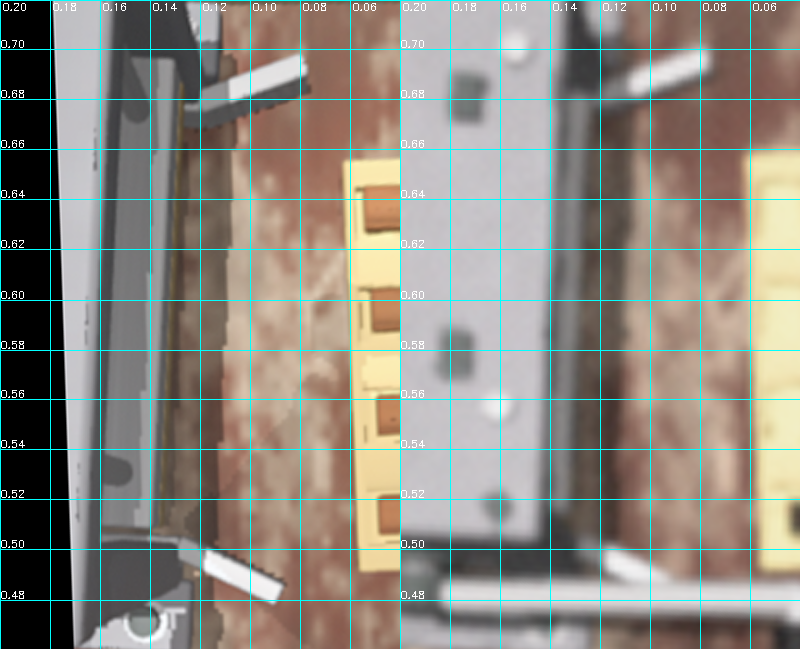

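```bash
python3 - <<'E'
from h import *
plan([.5825,-.1094,.11],2.0); print(np.round(readout.observe()['qpos'],2))
E
```

```text
now [0.5166, 0.0051, 0.1698] head 2.0 gap 0.0346 F [-0.5, -0.5, -0.2] t 33.85 q7 -0.82
twist -0.0 rows 1 each -0.0
offset cm [6.19, 11.67, 5.98] rows 4 each [1.548, 2.917, 1.494]
[ 0.32  0.77 -0.7   1.96  0.76  0.7  -0.82]
```

>>> send_rows(fingers=[4,4,4,4,4,4,4], offset=[[1.55,2.9,0],[1.55,2.9,0],[1.55,2.9,2.0],[1.55,2.9,2.0],[0,0,2.0],[0,0,0],[0,0,0]], twist=[0,0,0,0,0,0,0])

```text
clock: 34.43
ee_pos: [0.5811, -0.1073, 0.1081]
tool_rot: [1.0, 0.018, -0.005, -0.001]
wrist_force: [-0.0, 0.0, 0.2]
finger_gap: 0.0401
```

```bash
python3 - <<'E'
from h import *
plan([.5825,-.1094,.040],2.0)
im,d,p=snap('wrist','w21'); K=p['K'];T=p['world_from_camera']
for r in rects(im,d,K,T,.54,.64,-.2,.0,.04,.07,20): print('handle',r)
plan([.5825,-.1094,.040],2.0)
E
```

```text
now [0.5811, -0.1073, 0.1081] head 2.07 gap 0.0401 F [-0.0, 0.0, 0.2] t 34.43 q7 -0.59
twist 0.0013 rows 1 each 0.0013
offset cm [0.14, 0.21, 6.81] rows 2 each [0.068, 0.107, 3.403]
handle (array([ 583.2, -106.5]), 41.1, 17.8, -87.6, 'mean', array([ 583.1, -104.5], dtype=float32), 'pca', np.float32(-88.1), 'z', 54.5, 1507)
now [0.582, -0.1064, 0.1096] head 2.15 gap 0.04 F [-0.9, 1.2, -0.1] t 34.48 q7 -0.59
twist 0.0027 rows 1 each 0.0027
offset cm [0.04, 0.3, 6.96] rows 2 each [0.021, 0.152, 3.478]
```

View pics/w21.png

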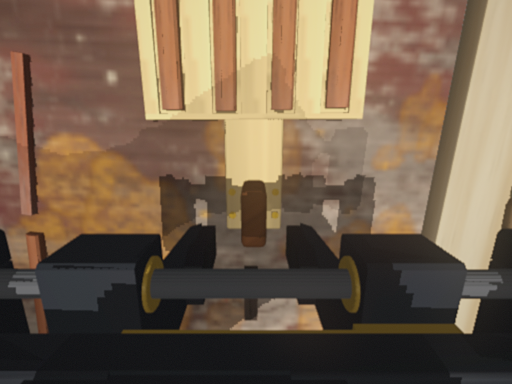

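>>> send_rows(squeeze=35, fingers=[4,4,4,4,1,1,1,1], offset=[[0.1,0.2,2.5],[0,0,2.5],[0,0,1.9],[0,0,0],[0,0,0],[0,0,0],[0,0,0],[0,0,0]], twist=[0,0,0,0,0,0,0,0])

```text
clock: 35.15
ee_pos: [0.5841, -0.1097, 0.0428]
tool_rot: [1.0, 0.018, -0.002, 0.0]
wrist_force: [-1.7, 0.2, 5.5]
finger_gap: 0.0179
```

>>> send_rows(fingers=[1,1], offset=[[0,0,0],[0,0,0]], twist=[0,0])

```text
clock: 35.32
ee_pos: [0.5842, -0.1097, 0.0428]
tool_rot: [1.0, 0.018, -0.002, 0.0]
wrist_force: [-1.7, 0.5, 7.8]
finger_gap: 0.0178
```

```bash
python3 - <<'E'
from h import *
plan([.5792,-.1097,.040],-2.75); print(np.round(readout.observe()['moment'],2))
E
```

```text
now [0.5842, -0.1097, 0.0428] head 2.08 gap 0.0178 F [-1.7, 0.5, 7.8] t 35.32 q7 -0.67
twist 0.0843 rows 1 each 0.0843
offset cm [-0.5, 0.02, 0.28] rows 1 each [-0.496, 0.024, 0.28]
[0.09 0.32 0.24]
```

>>> send_rows(fingers=[1,1,1,1,1], offset=[[0,0,0],[0,0,0],[-0.3,0,0],[-0.2,0,0],[0,0,0]], twist=[0.042,0.042,0,0,0])

```text
clock: 35.73
ee_pos: [0.5809, -0.1096, 0.0428]
tool_rot: [1.0, -0.025, 0.0, -0.0]
wrist_force: [3.7, 0.9, 7.6]
finger_gap: 0.0175
```

```bash
python3 - <<'E'
from h import *
snap('top','t22'); snap('wrist','w22')
plan([.5871,.0551,.0428],-2.75); print(np.round(readout.observe()['moment'],2))
im,d,K,T=load('w22')
cv2.imwrite('pics/p22.png',grid(ortho(im,K,T,.013,.46,.72,-.12,.16,.4),.72,.16,.4,.02))
im,d,K,T=load('top0'); im=cv2.imread('pics/t22.png')
cv2.imwrite('pics/pt22.png',grid(ortho(im,K,T,.013,.46,.72,-.12,.20,.4),.72,.20,.4,.02))
E
```

```text
now [0.5809, -0.1095, 0.0428] head -2.82 gap 0.0177 F [2.8, 0.8, 8.2] t 35.83 q7 -0.75
twist -0.0013 rows 1 each -0.0013
offset cm [-0.17, -16.47, -0.0] rows 5 each [-0.034, -3.295, -0.001]
[ 0.01 -0.48 -0.32]
```

View pics/p22.png

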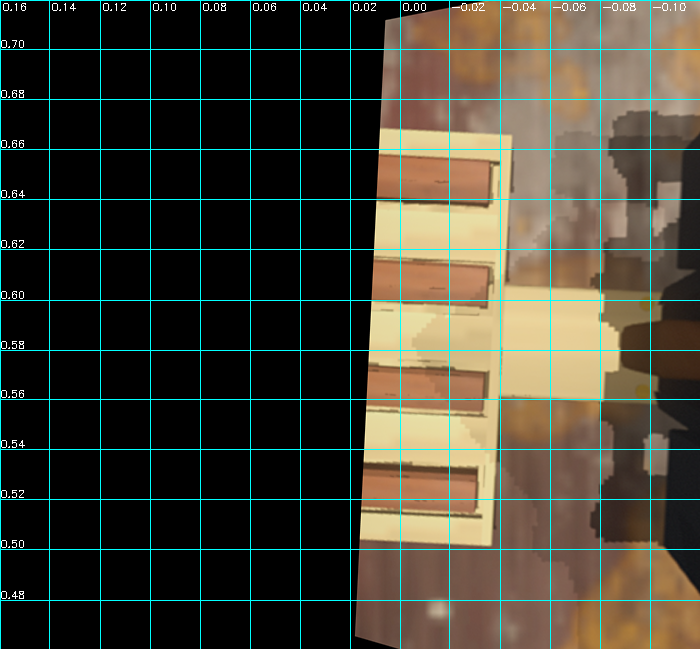

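View pics/pt22.png

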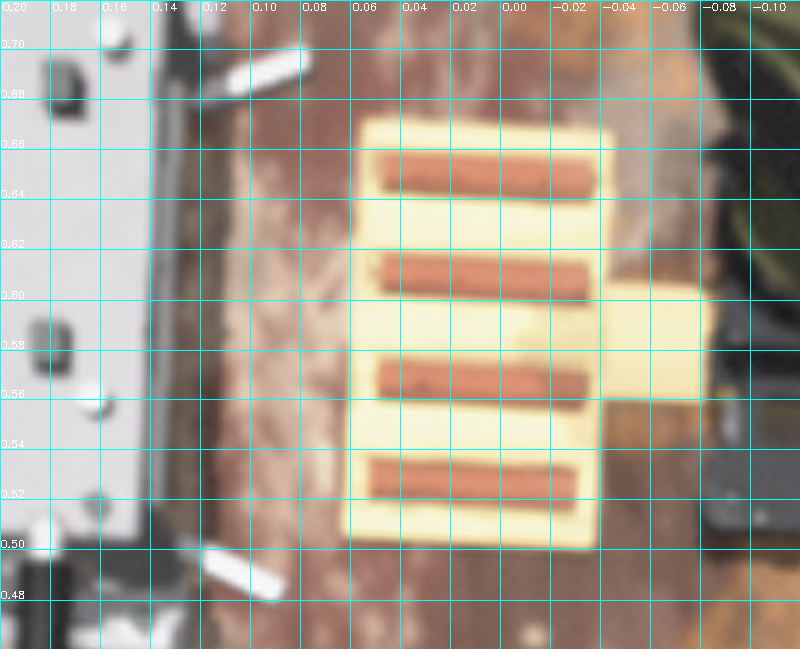

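>>> send_rows(fingers=[1,1,1,1,1,1,1,1], offset=[[0,-0.6,0],[0,-1.0,0],[0,-1.2,0],[0,-1.2,0],[0,-1.2,0],[0,-1.0,0],[0,-0.6,0],[0,0,0]], twist=[0,0,0,0,0,0,0,0])

```text
clock: 36.5
ee_pos: [0.5828, -0.0445, 0.0428]
tool_rot: [1.0, -0.025, -0.002, 0.003]
wrist_force: [-0.4, -5.4, 13.0]
finger_gap: 0.0179
```

```bash
python3 - <<'E'
from h import *
snap('top','t23')
plan([.5871,.0551,.0428],-2.75); print(np.round(readout.observe()['moment'],2))
im,d,K,T=load('t23')
cv2.imwrite('pics/pt23.png',grid(ortho(im,K,T,.013,.46,.72,-.12,.20,.4),.72,.20,.4,.02))
E
```

```text
now [0.5828, -0.0445, 0.0428] head -2.85 gap 0.0174 F [-0.5, -4.3, 12.6] t 36.55 q7 -0.87
twist -0.0017 rows 1 each -0.0017
offset cm [-0.04, -9.97, -0.0] rows 3 each [-0.015, -3.324, -0.001]
[-0.87  0.04  0.01]
```

View pics/pt23.png

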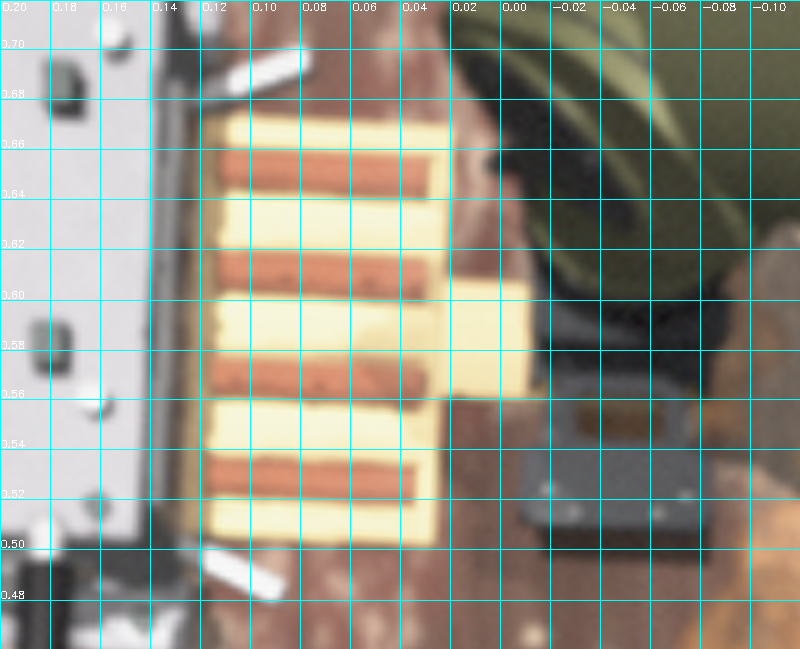

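>>> send_rows(fingers=[1,1,1,1,1,1,1,1], offset=[[0.1,-0.6,0],[0,-1.0,0],[0,-1.0,0],[0,-1.0,0],[0,-1.0,0],[0,-1.0,0],[0,-0.8,0],[0,0,0]], twist=[0,0,0,0,0,0,0,0])

```text
clock: 37.22
ee_pos: [0.587, 0.0193, 0.0427]
tool_rot: [1.0, -0.025, -0.002, 0.003]
wrist_force: [0.2, -3.8, 13.4]
finger_gap: 0.0172
```

```bash
python3 - <<'E'
from h import *
snap('top','t24')
plan([.5871,.0551,.0428],-2.75); print(np.round(readout.observe()['moment'],2))
im,d,K,T=load('t24')
cv2.imwrite('pics/pt24.png',grid(ortho(im,K,T,.013,.46,.72,-.12,.20,.4),.72,.20,.4,.02))
E
```

```text
now [0.587, 0.0192, 0.0427] head -2.86 gap 0.0171 F [0.3, -4.1, 12.7] t 37.27 q7 -0.97
twist -0.0019 rows 1 each -0.0019
offset cm [-0.16, -3.58, -0.01] rows 1 each [-0.16, -3.582, -0.008]
[-0.95 -0.01 -0.07]
```

View pics/pt24.png

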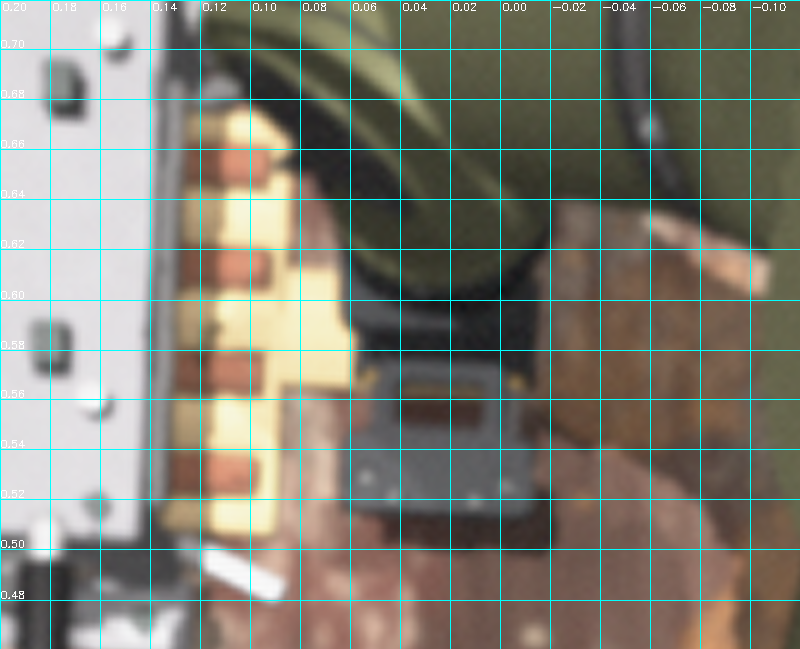

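```bash
python3 - <<'E'
from h import *
im,d,p=snap('side','s24'); cv2.imwrite('pics/s24c.png',cv2.resize(im[60:300,150:400],None,fx=3,fy=2.4))
print(np.round(readout.observe()['qpos'],2))
E
```

```text
[ 0.19  1.02 -0.54  1.79  0.89  0.6  -0.97]
```

View pics/s24c.png

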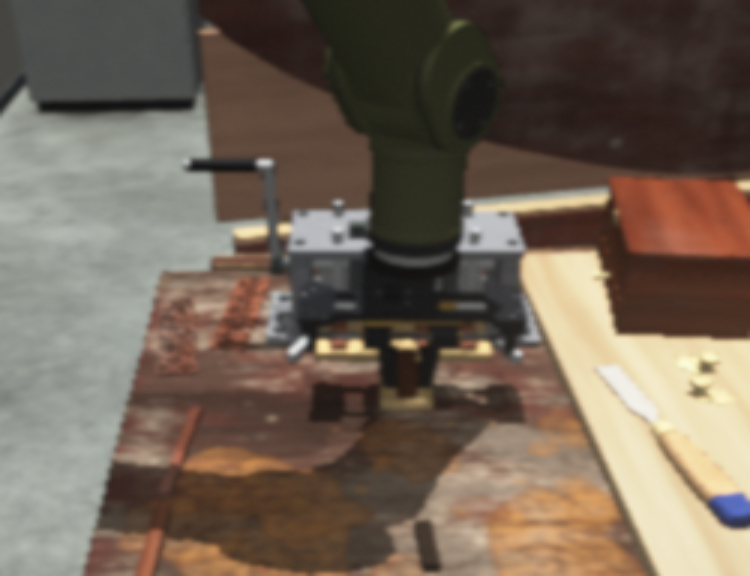

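>>> send_rows(fingers=[1,1,1,1,1,1,1], offset=[[-0.1,-0.5,0],[0,-0.6,0],[0,-0.6,0],[0,-0.6,0],[0,-0.6,0],[0,-0.5,0],[0,0,0]], twist=[0,0,0,0,0,0,0])

```text
clock: 37.9
ee_pos: [0.5877, 0.0514, 0.0427]
tool_rot: [1.0, -0.026, -0.002, 0.004]
wrist_force: [-1.6, -8.3, 14.4]
finger_gap: 0.0177
```

>>> send_rows(fingers=[1,1,1,1], offset=[[0,-0.2,0],[0,-0.2,0],[0,-0.2,0],[0,0,0]], twist=[0,0,0,0])

```text
clock: 38.23
ee_pos: [0.5879, 0.0554, 0.0427]
tool_rot: [1.0, -0.026, -0.002, 0.006]
wrist_force: [-0.5, -11.0, 16.7]
finger_gap: 0.0175
```

>>> send_rows(fingers=[1,1,1,1], offset=[[0,-0.2,0],[0,-0.2,0],[0,-0.2,0],[0,0,0]], twist=[0,0,0,0])

```text
clock: 38.57
ee_pos: [0.588, 0.0566, 0.0426]
tool_rot: [1.0, -0.027, -0.002, 0.01]
wrist_force: [-1.7, -17.5, 19.9]
finger_gap: 0.0174
```

```bash
python3 - <<'E'
from h import *
plan([.5871,.0551,.0428],-2.75); print(np.round(readout.observe()['moment'],2))
E
```

```text
now [0.588, 0.0566, 0.0426] head -3.13 gap 0.0174 F [-1.7, -17.5, 19.9] t 38.57 q7 -1.03
twist -0.0067 rows 1 each -0.0067
offset cm [-0.09, 0.16, -0.02] rows 1 each [-0.086, 0.158, -0.015]
[-3.41  0.09  0.12]
```

>>> send_rows(fingers=[1,1,4,4,4,4,4,4], offset=[[0,0.5,0],[0,0,0],[0,0,0],[0,0,0],[0,0,0],[0,0,-2],[0,0,-3],[0,0,-3]], twist=[0,0,0,0,0,0,0,0])

```text
clock: 39.23
ee_pos: [0.586, 0.0634, 0.1208]
tool_rot: [1.0, -0.024, -0.004, 0.0]
wrist_force: [1.2, 0.3, 0.2]
finger_gap: 0.0401
```

```bash
python3 - <<'E'
from h import *
plan([.53,-.15,.30],-2.75)
im,d,p=snap('wrist','w25'); print(readout.observe()['ee_pos'])
im,d,p=snap('wrist','w25')
E
```

```text
now [0.586, 0.0634, 0.1208] head -2.7 gap 0.0401 F [1.2, 0.3, 0.2] t 39.23 q7 -0.93
twist 0.0008 rows 1 each 0.0008
offset cm [-4.57, 21.58, -17.92] rows 8 each [-0.572, 2.698, -2.241]
[0.589429   0.06487421 0.12683335]
```

View pics/w25.png

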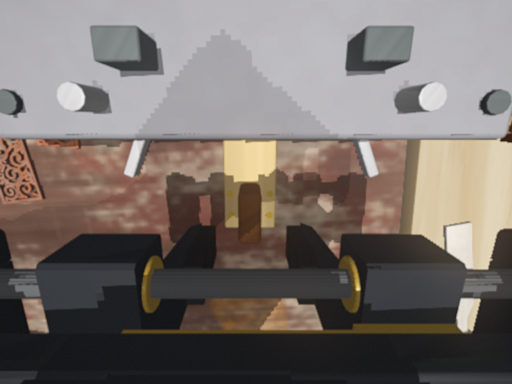

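>>> send_rows(fingers=[4,4,4,4,4,4,4,4], offset=[[0,0.5,-3.5],[0,0.5,-3.5],[0,0.5,-3.5],[0,0.5,-3.5],[0,0.5,-3.0],[-1,1,0],[-1,1,0],[0,0,0]], twist=[0,0,0,0,0,0,0,0])

```text
clock: 40.0
ee_pos: [0.5643, 0.0167, 0.2904]
tool_rot: [1.0, -0.025, -0.004, 0.002]
wrist_force: [-0.1, -0.2, -0.0]
finger_gap: 0.0401
```

```bash
python3 - <<'E'
from h import *
plan([.53,.02,.30],-2.75)
for n in ['top','side']:
    im,d,p=snap(n,n[0]+'26'); K=p['K'];T=p['world_from_camera']
    for r in rects(im,d,K,T,.5,.68,-.05,.12,.045,.07,20): print(n,'handle',r)
im,d,K,T=load('s26'); cv2.imwrite('pics/ps26.png',grid(ortho(im,K,T,.013,.40,.72,-.12,.22,.5),.72,.22,.5,.02)); 
C=cloud(d,K,T)
m=(d>0)&(C[...,0]>.455)&(C[...,0]<.475)&(C[...,1]>0.05)&(C[...,1]<0.25)&(C[...,2]>.1)&(C[...,2]<.225)
P=C[m]*1000; k=np.polyfit(P[:,2],P[:,1],1); print('lever from vertical',np.degrees(np.arctan(k[0])),len(P))
E
```

```text
now [0.5643, 0.0167, 0.2904] head -2.87 gap 0.0401 F [-0.1, -0.2, -0.0] t 40.0 q7 -0.7
twist -0.002 rows 1 each -0.002
offset cm [-3.44, -0.16, -0.96] rows 1 each [-3.44, -0.164, -0.964]
side handle (array([589.3,  51.3]), 38.6, 16.4, 85.4, 'mean', array([588.4,  49.1], dtype=float32), 'pca', np.float32(86.9), 'z', 51.9, 66)
lever from vertical -15.00070221410095 130
```

View pics/ps26.png

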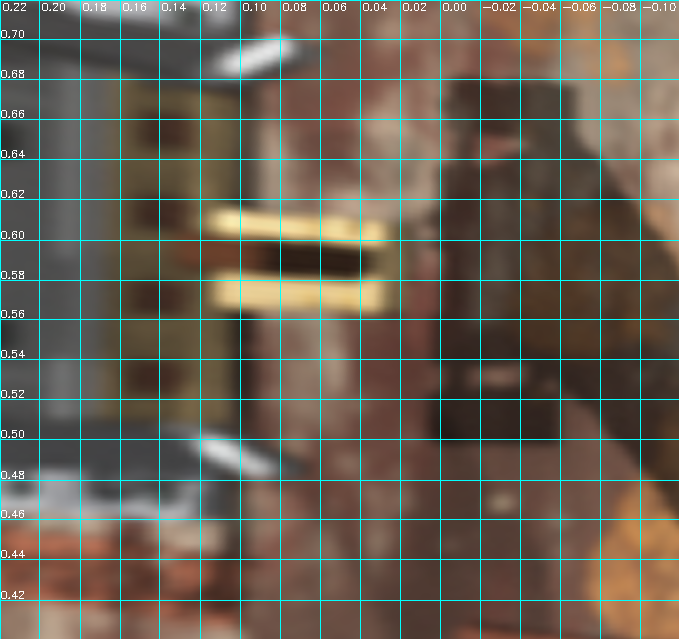

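View pics/s26.png

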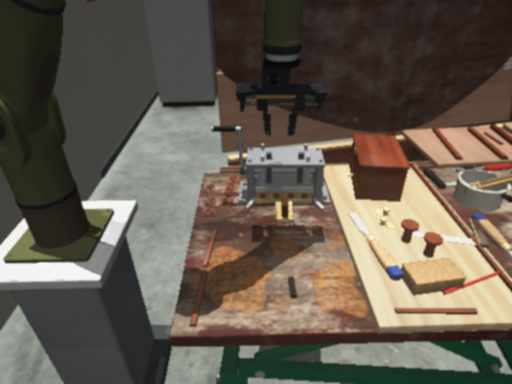

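>>> send_rows(fingers=[5,5,5,5,5,5,5,5], offset=[[0,0,-1],[0,0,-1],[0,0,0],[0,0,0],[0,0,0],[0,0,0],[0,0,0],[0,0,0]], twist=[-0.12,-0.12,-0.12,-0.12,-0.12,-0.12,-0.12,-0.12])

```text
clock: 40.77
ee_pos: [0.5667, 0.0201, 0.3104]
tool_rot: [0.896, 0.443, -0.003, -0.002]
wrist_force: [-0.1, 0.6, -0.5]
finger_gap: 0.0503
```

>>> send_rows(fingers=[5,5,5,5,5,5,5], offset=[[0,0,0],[0,0,0],[0,0,0],[0,0,0],[0,0,0],[0,0,0],[0,0,0]], twist=[-0.12,-0.12,-0.12,-0.12,-0.12,-0.012,0])

```text
clock: 41.35
ee_pos: [0.5665, 0.0198, 0.3103]
tool_rot: [0.724, 0.689, -0.002, -0.003]
wrist_force: [0.3, -0.6, 0.0]
finger_gap: 0.0502
```

```bash
python3 - <<'E'
from h import *
plan([.434,.143,.31],87.25); print(np.round(readout.observe()['qpos'],2))
E
```

```text
now [0.5665, 0.0198, 0.3103] head 87.17 gap 0.0502 F [0.3, -0.6, 0.0] t 41.35 q7 0.65
twist -0.0014 rows 1 each -0.0014
offset cm [11.67, -13.83, 0.03] rows 5 each [2.335, -2.765, 0.007]
[ 0.51  0.81 -1.22  1.65  0.79  1.27  0.65]
```

>>> send_rows(fingers=[5,5,5,5,5,5,5], offset=[[2.3,-2.8,0],[2.3,-2.8,0],[2.3,-2.8,0],[2.4,-2.7,0],[2.4,-2.7,0],[0,0,0],[0,0,0]], twist=[0,0,0,0,0,0,0])

```text
clock: 41.93
ee_pos: [0.4331, 0.1441, 0.3124]
tool_rot: [0.723, 0.691, -0.002, -0.001]
wrist_force: [-0.1, 0.3, -0.6]
finger_gap: 0.05
```

```bash
python3 - <<'E'
from h import *
im,d,p=snap('wrist','w27'); K=p['K'];T=p['world_from_camera']
plan([.434,.143,.233],87.25); print(np.round(readout.observe()['qpos'],2))
C=cloud(d,K,T)*1000
m=(d>0)&(C[...,0]>380)&(C[...,0]<480)&(C[...,1]>90)&(C[...,1]<190)&(C[...,2]>215)&(C[...,2]<260)
P=C[m]; print(len(P), np.percentile(P[:,:3],[2,50,98],axis=0).round(1))
for x in range(400,470,8):
    q=P[abs(P[:,0]-x)<4]
    if len(q)>5: print(x,len(q),q[:,1].min().round(1),q[:,1].max().round(1),np.percentile(q[:,2],90).round(1))
E
```

```text
now [0.4341, 0.1428, 0.312] head 87.24 gap 0.05 F [0.4, -1.3, 0.1] t 41.98 q7 0.28
twist -0.0002 rows 1 each -0.0002
offset cm [0.02, -0.01, 7.9] rows 3 each [0.005, -0.005, 2.632]
[ 0.34  0.66 -1.27  1.95  0.72  1.09  0.28]
2068 [[397.1 133.8 226.6]
 [429.  142.5 235.9]
 [470.4 151.4 238.4]]
400 256 135.1 152.4 237.0
408 254 134.6 152.3 237.7
416 249 134.1 152.0 237.9
424 246 133.7 151.8 237.9
432 231 133.2 151.5 238.0
440 222 133.0 150.3 237.9
448 208 133.1 150.0 237.8
456 187 132.5 149.7 237.8
464 123 135.3 149.6 234.4
```

View pics/w27.png

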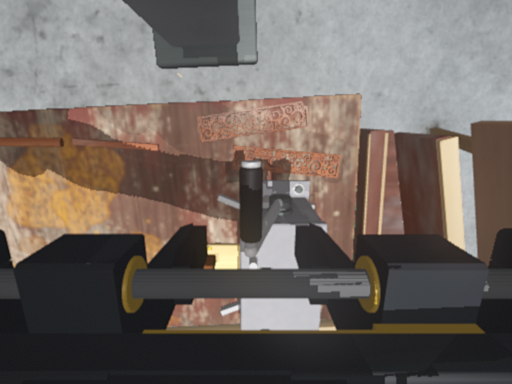

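>>> send_rows(squeeze=40, fingers=[5,5,5,5,1,1,1,1], offset=[[0,0.2,3.0],[0,0,3.0],[0,0,1.9],[0,0,0],[0,0,0],[0,0,0],[0,0,0],[0,0,0]], twist=[0,0,0,0,0,0,0,0])

```text
clock: 42.65
ee_pos: [0.4363, 0.1426, 0.2339]
tool_rot: [0.724, 0.69, -0.001, -0.001]
wrist_force: [0.3, -0.4, 1.1]
finger_gap: 0.0256
```

>>> send_rows(fingers=[1,1,1,1], offset=[[0,0,0],[0,0,0],[0,0,0],[0,0,0]], twist=[0,0,0,0])

```text
clock: 42.98
ee_pos: [0.4362, 0.1432, 0.2335]
tool_rot: [0.724, 0.69, -0.001, -0.002]
wrist_force: [0.4, 2.0, 3.7]
finger_gap: 0.0162
```

```bash
python3 - <<'E'
from h import *
plan([.434,.143,.233],87.25); print(np.round(readout.observe()['qpos'],2))
E
```

```text
now [0.4362, 0.1432, 0.2335] head 87.28 gap 0.0162 F [0.4, 2.0, 3.7] t 42.98 q7 0.14
twist 0.0005 rows 1 each 0.0005
offset cm [-0.03, -0.22, 0.05] rows 1 each [-0.027, -0.216, 0.055]
[ 0.26  0.76 -1.16  2.05  0.88  0.95  0.14]
```

>>> send_rows(fingers=[1,1,1,1,1,1,1,1], offset=[[-0.75,0,0.22],[-0.98,0,0.36],[-0.96,0,0.43],[-0.92,0,0.49],[-0.89,0,0.56],[-0.85,0,0.62],[-0.8,0,0.67],[0,0,0]], twist=[0,0,0,0,0,0,0,0])

```text
clock: 43.65
ee_pos: [0.4332, 0.0837, 0.1986]
tool_rot: [0.723, 0.69, 0.002, -0.005]
wrist_force: [3.9, 11.2, -17.3]
finger_gap: 0.0156
```

```bash
python3 - <<'E'
from h import *
plan([.434,.0815,.1995],87.25); print(np.round(readout.observe()['qpos'],2))
E
```

```text
now [0.4332, 0.0837, 0.1986] head 87.33 gap 0.0156 F [3.9, 11.2, -17.3] t 43.65 q7 0.16
twist 0.0014 rows 1 each 0.0014
offset cm [-0.22, 0.09, -0.09] rows 1 each [-0.219, 0.09, -0.088]
[ 0.37  0.8  -1.12  2.14  0.98  0.87  0.16]
```

>>> send_rows(fingers=[1,1,1,1,1,1,1], offset=[[-0.45,0,1.0],[-0.7,0,0.78],[-0.65,0,0.83],[-0.58,0,0.87],[-0.52,0,0.91],[-0.46,0,0.94],[0,0,0]], twist=[0,0,0,0,0,0,0])

```text
clock: 44.23
ee_pos: [0.4313, 0.0468, 0.1451]
tool_rot: [0.724, 0.69, -0.001, -0.002]
wrist_force: [4.1, 1.4, -6.9]
finger_gap: 0.0146
```

```bash
python3 - <<'E'
from h import *
plan([.434,.0445,.149],87.25); print(np.round(readout.observe()['qpos'],2))
E
```

```text
now [0.4313, 0.0468, 0.1451] head 87.23 gap 0.0146 F [4.1, 1.4, -6.9] t 44.23 q7 0.08
twist -0.0003 rows 1 each -0.0003
offset cm [-0.22, 0.28, -0.39] rows 1 each [-0.216, 0.278, -0.391]
[ 0.38  0.88 -1.03  2.2   1.16  0.8   0.08]
```

>>> send_rows(fingers=[4,4,4,4,4,4,4,4], offset=[[0,0,0],[0,0,0],[0,0,0],[0,0,-2],[0,0,-3],[0,0,-2],[0,0,0],[0,0,0]], twist=[0,0,0,0,0,0,0,0])

```text
clock: 44.9
ee_pos: [0.4311, 0.0469, 0.2167]
tool_rot: [0.724, 0.69, -0.002, -0.001]
wrist_force: [-0.9, 0.5, -0.6]
finger_gap: 0.0401
```

```bash
python3 - <<'E'
from h import *
im,d,p=snap('wrist','w28'); K=p['K'];T=p['world_from_camera']
plan([.434,.0445,.19],87.25)
C=cloud(d,K,T)*1000
m=(d>0)&(C[...,0]>390)&(C[...,0]<480)&(C[...,1]>10)&(C[...,1]<90)&(C[...,2]>120)&(C[...,2]<190)
P=C[m]; 
for x in range(400,470,8):
    q=P[abs(P[:,0]-x)<4]
    if len(q)>5: print(x,len(q),np.percentile(q[:,1],[1,99]).round(1),np.percentile(q[:,2],90).round(1))
E
```

```text
now [0.4305, 0.0466, 0.2159] head 87.26 gap 0.0399 F [-0.2, -0.3, -0.3] t 44.95 q7 0.26
twist 0.0001 rows 1 each 0.0001
offset cm [-0.19, 0.36, 2.59] rows 1 each [-0.192, 0.356, 2.587]
400 293 [38.5 55.5] 155.8
408 280 [38.1 55.2] 155.8
416 265 [38.3 54.9] 155.7
424 257 [37.9 54.6] 155.9
432 253 [37.4 54.3] 155.7
440 251 [37. 54.] 155.6
448 235 [36.5 53.8] 155.8
456 272 [39.1 72.1] 152.4
464 391 [38.8 71.6] 151.9
```

View pics/w28.png

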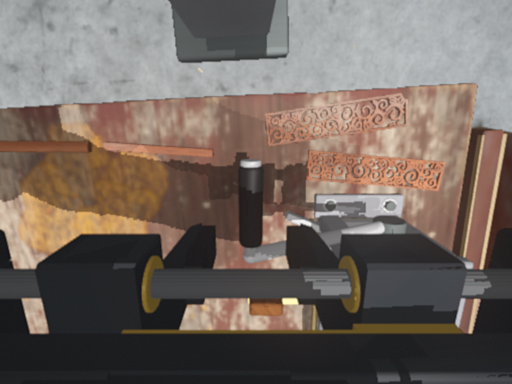

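>>> send_rows(squeeze=20, fingers=[0,0,0,0,0,0,0,0], offset=[[0,0,0],[0,0,0],[0,0,0],[0,0,0],[0,0,0],[-0.1,0,2.0],[-0.1,0,1.5],[0,0,0]], twist=[0,0,0,0,0,0,0,0])

```text
clock: 45.62
ee_pos: [0.4297, 0.0446, 0.1792]
tool_rot: [0.724, 0.69, -0.004, -0.003]
wrist_force: [0.0, -0.4, 0.3]
finger_gap: 0.0003
```

>>> send_rows(fingers=[0,0,0,0,0,0], offset=[[-0.25,0,0.6],[-0.2,0,0.7],[-0.2,0,0.7],[-0.15,0,0.6],[-0.1,0,0.5],[0,0,0]], twist=[0,0,0,0,0,0])

```text
clock: 46.12
ee_pos: [0.4302, 0.0353, 0.1495]
tool_rot: [0.724, 0.69, -0.003, -0.001]
wrist_force: [-0.5, -3.9, 4.6]
finger_gap: -0.0002
```

```bash
python3 - <<'E'
from h import *
plan([.431,.035,.147],87.25); print(np.round(readout.observe()['moment'],2))
E
```

```text
now [0.4302, 0.0353, 0.1495] head 87.22 gap -0.0002 F [-0.5, -3.9, 4.6] t 46.12 q7 0.11
twist -0.0005 rows 1 each -0.0005
offset cm [-0.02, 0.08, 0.25] rows 1 each [-0.022, 0.084, 0.252]
[-0.68 -0.11 -0.02]
```

>>> send_rows(fingers=[0,0,0,0,0], offset=[[0,0,0.4],[0,0,0.3],[0,0,0.3],[0,0,0.3],[0,0,0]], twist=[0,0,0,0,0])

```text
clock: 46.53
ee_pos: [0.4301, 0.0339, 0.1419]
tool_rot: [0.724, 0.69, -0.003, 0.004]
wrist_force: [-10.7, -16.2, 73.2]
finger_gap: 0.0001
```

>>> send_rows(fingers=[0,0,0,0,0,0,0], offset=[[0,0,-0.5],[0,0,-1],[0,0,-2.5],[0,0,-3.5],[0,0,-3.5],[0,0,0],[0,0,0]], twist=[0,0,0,0,0,0,0])

```text
clock: 47.12
ee_pos: [0.432, 0.0372, 0.2485]
tool_rot: [0.724, 0.69, 0.0, -0.001]
wrist_force: [-0.6, 0.1, -0.3]
finger_gap: 0.0002
```

```bash
python3 - <<'E'
from h import *
im,d,p=snap('wrist','w29'); K=p['K'];T=p['world_from_camera']
plan([.434,.0445,.19],87.25)
C=cloud(d,K,T)*1000
m=(d>0)&(C[...,0]>390)&(C[...,0]<480)&(C[...,1]>0)&(C[...,1]<70)&(C[...,2]>95)&(C[...,2]<170)
P=C[m]; 
for x in range(400,460,8):
    q=P[abs(P[:,0]-x)<4]
    if len(q)>5: print(x,len(q),np.percentile(q[:,1],[1,99]).round(1),np.percentile(q[:,2],90).round(1))
E
```

```text
now [0.4311, 0.0365, 0.2472] head 87.25 gap 0.0008 F [-0.8, -0.8, -0.1] t 47.17 q7 0.37
twist -0.0 rows 1 each -0.0
offset cm [0.82, 0.25, 5.72] rows 2 each [0.408, 0.125, 2.859]
400 177 [27.7 45.3] 126.2
408 171 [27.2 45. ] 126.1
416 166 [27.9 44.7] 126.4
424 157 [27.4 44.4] 126.1
432 161 [26.9 44. ] 125.9
440 154 [26.4 43.7] 126.0
448 143 [26.  43.4] 126.0
456 235 [29.3 69.5] 121.8
```

>>> send_rows(fingers=[2,2,2,2,2,2,2,2], offset=[[0,0,-2],[-3.5,0,0],[-3.5,0,0],[-3.5,0,0],[-3.5,0,0],[-3.5,0,0],[-3.5,0,0],[-3.5,0,0]], twist=[0,0,0,0,0,0,0,0])

```text
clock: 47.83
ee_pos: [0.4181, -0.2101, 0.2655]
tool_rot: [0.724, 0.69, -0.002, -0.003]
wrist_force: [0.2, 0.2, 0.1]
finger_gap: 0.0201
```

>>> send_rows(fingers=[2,2,2,2,2], offset=[[-3.5,0,0],[-3.5,0,0],[-3.5,0,0],[0,0,0],[0,0,0]], twist=[0,0,0,0,0])

```text
clock: 48.25
ee_pos: [0.413, -0.3148, 0.2649]
tool_rot: [0.725, 0.688, -0.002, -0.003]
wrist_force: [-0.2, 0.4, 0.3]
finger_gap: 0.02
```

```bash
python3 - <<'E'
from h import *
plan([.434,.0445,.19],87.25)
for n in ['top','side']:
    im,d,p=snap(n,n[0]+'30'); K=p['K'];T=p['world_from_camera']
    for r in rects(im,d,K,T,.5,.68,-.05,.12,.045,.07,20): print(n,'handle',r)
    for r in rects(im,d,K,T,.35,.68,-.32,.02,.004,.015,30): print(n,r)
    C=cloud(d,K,T)*1000
    m=(d>0)&(C[...,0]>463)&(C[...,0]<474)&(C[...,1]>45)&(C[...,1]<118)&(C[...,2]>90)&(C[...,2]<140)
    P=C[m]
    if len(P)>10: k=np.polyfit(P[:,1],P[:,2],1); print(n,'lever deg',np.degrees(np.arctan(k[0])),len(P))
im,d,K,T=load('t30'); cv2.imwrite('pics/t30c.png',cv2.resize(im[100:300,120:400],None,fx=2.8,fy=2.8,interpolation=cv2.INTER_CUBIC))
im,d,K,T=load('s30'); cv2.imwrite('pics/s30c.png',cv2.resize(im[130:330,180:360],None,fx=3.6,fy=2.9,interpolation=cv2.INTER_CUBIC))
E
```

```text
now [0.413, -0.3148, 0.2649] head 87.01 gap 0.02 F [-0.2, 0.4, 0.3] t 48.25 q7 1.19
twist -0.0042 rows 1 each -0.0042
offset cm [35.99, 0.37, 7.49] rows 10 each [3.599, 0.037, 0.749]
top handle (array([586.4,  57.5]), 40.0, 16.7, 87.3, 'mean', array([585.4,  57.2], dtype=float32), 'pca', np.float32(86.9), 'z', 53.4, 137)
top (array([ 582.8, -198.2]), 51.4, 16.3, 86.9, 'mean', array([ 581.8, -198.4], dtype=float32), 'pca', np.float32(-89.1), 'z', 10.0, 123)
top (array([393. , -63.3]), 129.2, 9.8, 83.4, 'mean', array([392.3, -63.7], dtype=float32), 'pca', np.float32(83.4), 'z', 6.9, 212)
top (array([ 382.2, -218. ]), 141.0, 14.9, 85.6, 'mean', array([ 382.3, -217.4], dtype=float32), 'pca', np.float32(86.8), 'z', 8.3, 356)
top lever deg -13.415663641780137 124
side handle (array([589.3,  52.2]), 40.1, 16.2, 85.4, 'mean', array([588.3,  48.9], dtype=float32), 'pca', np.float32(86.8), 'z', 51.9, 66)
side (array([394. , -66.5]), 129.3, 9.5, 83.5, 'mean', array([393.6, -71.2], dtype=float32), 'pca', np.float32(83.5), 'z', 5.8, 130)
side (array([ 383.3, -219.4]), 145.4, 13.1, 86.8, 'mean', array([ 383.5, -226. ], dtype=float32), 'pca', np.float32(86.6), 'z', 7.4, 330)
side (array([ 583.7, -200.8]), 53.3, 12.9, -87.7, 'mean', array([ 583.3, -203. ], dtype=float32), 'pca', np.float32(-87.5), 'z', 9.1, 124)
side lever deg -12.870252773490533 32
```

View pics/t30c.png

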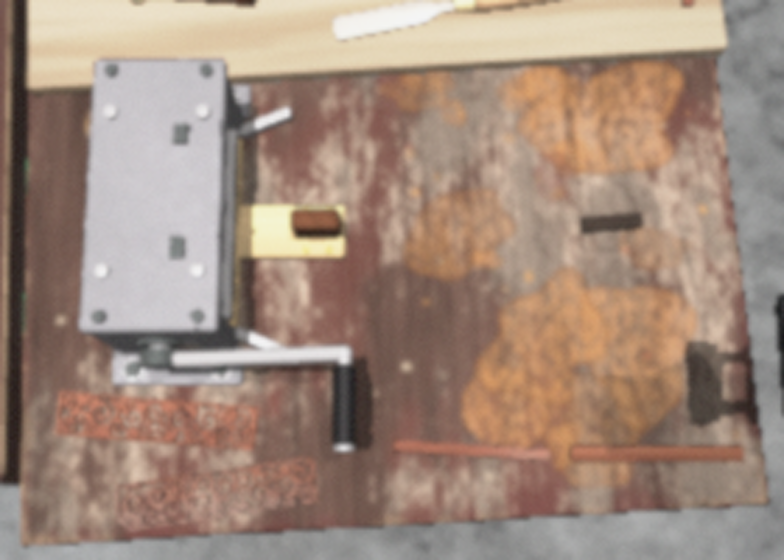

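View pics/s30c.png

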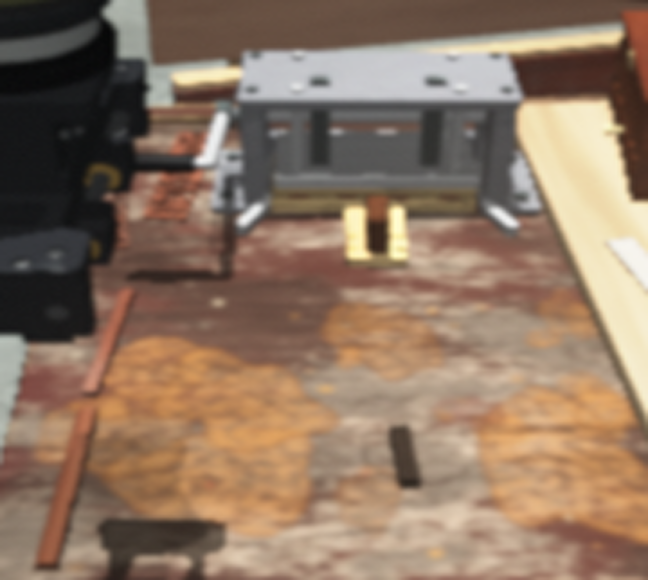

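```bash
python3 - <<'E'
from h import *
plan([.431,.0365,.20],87.25)
E
```

```text
now [0.4139, -0.3121, 0.2662] head 87.36 gap 0.0198 F [0.1, -0.3, -0.5] t 48.35 q7 1.19
twist 0.002 rows 1 each 0.002
offset cm [34.9, 0.04, 6.62] rows 10 each [3.49, 0.004, 0.662]
```

>>> send_rows(fingers=[0,0,0,0,0,0,0,0], offset=[[3.5,0,0],[3.5,0,0],[3.5,0,0],[3.5,0,0],[3.5,0,0],[3.5,0,0],[3.5,0,0],[3.5,0,0]], twist=[0,0,0,0,0,0,0,0])

```text
clock: 49.02
ee_pos: [0.4264, -0.0306, 0.267]
tool_rot: [0.722, 0.691, -0.002, -0.002]
wrist_force: [-0.2, 0.5, -0.7]
finger_gap: 0.0004
```

>>> send_rows(fingers=[0,0,0,0,0,0,0], offset=[[3.5,0,0],[3.4,0,0],[0,0,3.3],[0,0,3.3],[0,0,0],[0,0,0],[0,0,0]], twist=[0,0,0,0,0,0,0])

```text
clock: 49.6
ee_pos: [0.4303, 0.0362, 0.2021]
tool_rot: [0.723, 0.691, -0.001, -0.002]
wrist_force: [1.0, 0.2, 0.1]
finger_gap: 0.0005
```

```bash
python3 - <<'E'
from h import *
plan([.431,.0355,.150],87.25)
E
```

```text
now [0.4303, 0.0362, 0.2021] head 87.37 gap 0.0005 F [1.0, 0.2, 0.1] t 49.6 q7 0.26
twist 0.002 rows 1 each 0.002
offset cm [-0.07, 0.08, 5.21] rows 2 each [-0.036, 0.038, 2.606]
```

>>> send_rows(fingers=[0,0,0,0,0,0], offset=[[-0.1,0,2.5],[0,0,2.0],[0,0,0.5],[0,0,0.3],[0,0,0.2],[0,0,0]], twist=[0,0,0,0,0,0])

```text
clock: 50.1
ee_pos: [0.43, 0.0334, 0.1482]
tool_rot: [0.724, 0.69, -0.002, -0.0]
wrist_force: [-3.0, -3.5, 13.5]
finger_gap: 0.0006
```

>>> send_rows(fingers=[0,0,0,0,0], offset=[[0,0,0.2],[0,0,0.2],[0,0,0.2],[0,0,0],[0,0,0]], twist=[0,0,0,0,0])

```text
clock: 50.52
ee_pos: [0.4299, 0.0326, 0.1442]
tool_rot: [0.724, 0.69, -0.003, 0.002]
wrist_force: [-7.6, -9.7, 37.8]
finger_gap: 0.0005
```

>>> send_rows(fingers=[0,0,0,0,0,0,0,0], offset=[[0,0,0.1],[0,0,0],[0,0,-0.08],[0,0,-0.08],[0,0,-0.08],[0,0,-0.08],[0,0,-0.08],[0,0,-0.08]], twist=[0,0,0,0,0,0,0,0])

```text
clock: 51.18
ee_pos: [0.4299, 0.0332, 0.1471]
tool_rot: [0.724, 0.69, -0.002, 0.001]
wrist_force: [-5.0, -4.8, 20.5]
finger_gap: 0.0006
```

>>> send_rows(fingers=[0,0,0,0,0,0,0,0], offset=[[0,0,-0.08],[0,0,-0.08],[0,0,-0.08],[0,0,-0.08],[0,0,-0.08],[0,0,-0.08],[0,0,-0.08],[0,0,-0.08]], twist=[0,0,0,0,0,0,0,0])

```text
clock: 51.85
ee_pos: [0.4307, 0.0346, 0.151]
tool_rot: [0.724, 0.69, -0.001, -0.001]
wrist_force: [0.1, -0.8, 0.3]
finger_gap: 0.0005
```

>>> send_rows(fingers=[0,0,0,0,0,0,0], offset=[[0,0,-0.3],[0,0,-1],[0,0,-3],[0,0,-3],[0,0,-3],[0,0,0],[0,0,0]], twist=[0,0,0,0,0,0,0])

```text
clock: 52.43
ee_pos: [0.4314, 0.0346, 0.2545]
tool_rot: [0.724, 0.69, -0.001, -0.001]
wrist_force: [0.5, 0.8, -0.3]
finger_gap: 0.0007
```

```bash
python3 - <<'E'
from h import *
im,d,p=snap('wrist','w31'); K=p['K'];T=p['world_from_camera']
plan([.43,-.25,.27],87.25)
C=cloud(d,K,T)*1000
m=(d>0)&(C[...,0]>390)&(C[...,0]<480)&(C[...,1]>0)&(C[...,1]<70)&(C[...,2]>95)&(C[...,2]<170)
P=C[m]; 
for x in range(400,460,16):
    q=P[abs(P[:,0]-x)<4]
    if len(q)>5: print(x,len(q),np.percentile(q[:,1],[1,99]).round(1),np.percentile(q[:,2],90).round(1))
E
```

```text
now [0.4306, 0.0341, 0.2534] head 87.25 gap 0.0006 F [-0.3, -0.7, -0.1] t 52.48 q7 0.39
twist -0.0 rows 1 each -0.0
offset cm [-28.38, 1.3, -1.66] rows 8 each [-3.547, 0.163, -0.208]
400 167 [28.7 45.8] 126.0
416 153 [27.8 44.2] 126.0
432 153 [27.  43.5] 125.9
448 134 [26.2 42.9] 125.9
```

>>> send_rows(fingers=[2,2,2,2,2,2,2,2], offset=[[-3.5,0,0],[-3.5,0,0],[-3.5,0,0],[-3.5,0,0],[-3.5,0,0],[-3.5,0,0],[-3.5,0,0],[0,0,0]], twist=[0,0,0,0,0,0,0,0])

```text
clock: 53.15
ee_pos: [0.4165, -0.2176, 0.2505]
tool_rot: [0.728, 0.686, -0.005, -0.003]
wrist_force: [-0.3, 0.6, 0.6]
finger_gap: 0.0204
```

```bash
python3 - <<'E'
from h import *
for n in ['top','side']:
    im,d,p=snap(n,n[0]+'32'); K=p['K'];T=p['world_from_camera']
    for r in rects(im,d,K,T,.5,.68,-.05,.12,.045,.07,20): print(n,'handle',r)
    C=cloud(d,K,T)*1000
    m=(d>0)&(C[...,0]>463)&(C[...,0]<474)&(C[...,1]>45)&(C[...,1]<118)&(C[...,2]>90)&(C[...,2]<140)
    P=C[m]
    if len(P)>10: k=np.polyfit(P[:,1],P[:,2],1); print(n,'lever deg',np.degrees(np.arctan(k[0])),len(P))
E
```

```text
top handle (array([586.2,  57.6]), 40.4, 17.1, 85.4, 'mean', array([585.5,  57.3], dtype=float32), 'pca', np.float32(87.5), 'z', 53.1, 141)
top lever deg -12.693010093024066 127
side handle (array([589.4,  52.2]), 39.6, 16.4, 85.3, 'mean', array([588.4,  49. ], dtype=float32), 'pca', np.float32(85.6), 'z', 51.8, 67)
side lever deg -12.659046942968281 33
```

```bash
python3 -c "
from cell import arm
print(arm.finish_job())"
```

```text
the job is handed in; nothing more can be done
None
```

The job is handed in at about 53 s of the 210 s allowed. Every step was carried out, but no verdict was reported.

**What was done**
- Raised the lever right up; the side camera showed it 15.0° off vertical, which is joint value 0.
- Moved the one offcut to the bench at about (0.585, -0.20).
- Laid all four 85 mm strips in the four recesses. One had been knocked aside beforehand; I found it again and dragged it a few centimetres outward to get a proper grip.
- Slid the board by its handle along the bench until the push force rose to 17 N at the back stop, then pressed the lever down.

**Last checks**
- **Strips:** before the slide, the strip tops stood 7 mm above the ribs wherever they could be seen, so they were flat in the recesses. The far halves of three strips were hidden by the gripper.
- **Board:** the handle was within about 2 mm of its expected home position. The top camera put it at y = 0.0576 and the side camera at 0.052, which is within their known offsets.
- **Lever:** both cameras put it at 12.7° above level, or about 1.09 rad. It springs back a little from its lowest point under load.
- **Other items:** both longer strips and the offcut lie on the bench, the fretwork panels appear unmoved in the top view, and the arm is clear of everything.

**Not fully confirmed**
- **Clamping:** the platen's force on the strips could not be measured. It rests on the lever sitting just past the 1.08 rad bearing point after two firm presses.
- **First press:** it briefly reached 73 N at the wrist, against the 120 N limit. The fingertips made that contact rather than the gripper body, which has a separate 40 N limit.

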